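# Load the bench tool rail and lock its stop plate

### The job

Load the tool carriers standing about the desk into the slotted rail: take the keyhole stop plate off its screw and lay it aside, slide each carrier in through the rail's open end and leave it upright with its middle at its own mark (counting the marks from the closed end: tweezers first, screwdriver second, brush third, socket fourth; a missing carrier's mark stays empty). When all are in place, set the stop plate's keyhole back over the screw head and pull it fully home, the narrow slot under the head, so that it locks the open end again. Leave everything else on the desk where it is.

Things in the scene. Friction and masses are not known exactly. Their poses are not given: they have to be found in the camera images.
- rail: Slotted aluminium rail fixed flat on the desk on a dark steel base 285 x 66 mm, 6 mm thick. Origin at desk height (z 0) under the middle of the track's open end; x along the track from open to closed end, y across it to the side of the screw (roughly towards the robot), z up. An end wall closes the track at x = 214 mm. An ear of the base (x -51 to -1, out to y 107 mm) bears the screw.
- mouth (a point): Middle of the track's open end, on the track floor (the base's top, 6 mm above the desk); axes as the rail's. Inside, the track is 39 mm wide and 9 mm high; two lips 4 mm thick (tops 19 mm above the desk) cover it but for a slot 16 mm wide along the middle. In front of the mouth the base runs on 60 mm as a landing level with the track floor.
- screw (a point): Foot of the fixed upright screw, on the base's top (6 mm above the desk), in the rail's frame at x -26, y +64 mm; axes as the rail's. Shank 6 mm across; round brass head 16 mm across, 4 mm thick, its underside 8 mm above the base.
- stop_plate: Loose aluminium stop plate (120 g), x -22 to 22, y -58 to 65 mm, 5 mm thick, with an upright black grip 26 mm (x) by 12 mm (y), 5 to 50 mm above the underside. Origin on the underside below the grip, z up; the keyhole is on its +y side. It starts locked on the screw across the open end: axes parallel to the rail's, origin in the rail's frame at about x -26, y 36, z 6 mm.
- slot_end (a point): On the plate's underside, where the screw's axis stands when locked: plate frame x 0, y 28 mm. The narrow slot is 10 mm wide and ends at y 23 mm. To free the plate push it 18 mm in its -y direction, then lift.
- wide_hole (a point): On the plate's underside, centre of the keyhole's 21 mm square opening, plate frame x 0, y 46 mm; it runs into the narrow slot at y 35.5. To lock: plate axes parallel to the rail's, this opening over the screw head, lower the plate onto the base, then pull it 18 mm in the +y direction.
- carrier_tweezers: Tool carrier (100 g; may be absent) with a short pair of steel tweezers, two thin blades drawn together at the top; total height under 80 mm. Origin at the centre of its underside, z up. Foot 40 (x) x 34 (y) x 6 mm, runs in the track, x along it, either way round; neck 30 x 10 mm; from 16 to 52 mm up a black block 30 (x) x 20 mm (y), gripped across y. Belongs at mark 1 (nearest the closed end).
- mark1 (a point): on the track floor under the middle of mark 1, a black line across both lips, 188 mm in from the open end; axes as the rail's. The place of the middle of carrier_tweezers.
- carrier_driver: Tool carrier (100 g; may be absent) with a stubby round wooden screwdriver handle with a domed top, 18 mm across; total height under 80 mm. Origin at the centre of its underside, z up. Foot 40 (x) x 34 (y) x 6 mm, runs in the track, x along it, either way round; neck 30 x 10 mm; from 16 to 52 mm up a black block 30 (x) x 20 mm (y), gripped across y. Belongs at mark 2.
- mark2 (a point): on the track floor under the middle of mark 2, a black line across both lips, 140 mm in from the open end; axes as the rail's. The place of the middle of carrier_driver.
- carrier_brush: Tool carrier (100 g; may be absent) with a flat brush, a steel band with dark bristles, 26 mm long and 9 mm thick; total height under 80 mm. Origin at the centre of its underside, z up. Foot 40 (x) x 34 (y) x 6 mm, runs in the track, x along it, either way round; neck 30 x 10 mm; from 16 to 52 mm up a black block 30 (x) x 20 mm (y), gripped across y. Belongs at mark 3.
- mark3 (a point): on the track floor under the middle of mark 3, a black line across both lips, 92 mm in from the open end; axes as the rail's. The place of the middle of carrier_brush.
- carrier_socket: Tool carrier (100 g; may be absent) with a round steel nut socket, 19 mm across, flat-topped with a dark hole; total height under 80 mm. Origin at the centre of its underside, z up. Foot 40 (x) x 34 (y) x 6 mm, runs in the track, x along it, either way round; neck 30 x 10 mm; from 16 to 52 mm up a black block 30 (x) x 20 mm (y), gripped across y. Belongs at mark 4 (nearest the open end).
- mark4 (a point): on the track floor under the middle of mark 4, a black line across both lips, 44 mm in from the open end; axes as the rail's. The place of the middle of carrier_socket.
- multimeter: Bystander, leave alone: green multimeter lying flat, 150 x 75 x 45 mm; origin on its underside.
- pencil_cup: Bystander, leave alone: blue pencil cup with pencils, 76 mm across, 165 mm high; origin on its underside.
- wrench: Bystander, leave alone: steel wrench, 170 mm long; origin on its underside.
- screw_jar: Bystander, leave alone: clear jar of screws, 56 mm across, 60 mm high; origin on its underside.
- tape_roll: Bystander, leave alone: roll of paper tape, 84 mm across, 18 mm high; origin on its underside.
- parts_tray: Bystander, leave alone: grey divided parts tray 120 x 160 x 30 mm; origin on its underside.
Mind the look-alikes: they are no part of the job. What is shaped like the carrier_driver but green or orange is not meant.

How it is judged (in metres and radians):
On the way, in this order (a step that is already met when the one before it is completed fails the run):
1. the stop plate is off its screw and clear of the open end (distance between slot_end and screw above 0.06 m), for 0.2 s.
2. every carrier present stands in the track at its own mark while the stop plate is off (x of carrier_tweezers in the frame of mark1 between -0.008 and 0.008 m and y of carrier_tweezers in the frame of mark1 between -0.006 and 0.006 m and z of carrier_tweezers in the frame of mark1 between -0.003 and 0.005 m and angle between each of carrier_tweezers, carrier_driver, carrier_brush, carrier_socket's own z axis and vertical below 0.15 rad and x of carrier_driver in the frame of mark2 between -0.008 and 0.008 m and y of carrier_driver in the frame of mark2 between -0.006 and 0.006 m and z of carrier_driver in the frame of mark2 between -0.003 and 0.005 m and x of carrier_brush in the frame of mark3 between -0.008 and 0.008 m and y of carrier_brush in the frame of mark3 between -0.006 and 0.006 m and z of carrier_brush in the frame of mark3 between -0.003 and 0.005 m and x of carrier_socket in the frame of mark4 between -0.008 and 0.008 m and y of carrier_socket in the frame of mark4 between -0.006 and 0.006 m and z of carrier_socket in the frame of mark4 between -0.003 and 0.005 m and distance between slot_end and screw above 0.04 m), for 0.2 s.
At the end, for the whole second after the job is handed in: Every carrier present is in the track, upright, within 8 mm of its own mark along the track; the stop plate lies flat on the base with the screw within 6 mm of the locked place in its narrow slot; all at rest (x of carrier_tweezers in the frame of mark1 between -0.008 and 0.008 m and y of carrier_tweezers in the frame of mark1 between -0.006 and 0.006 m and z of carrier_tweezers in the frame of mark1 between -0.003 and 0.005 m and angle between each of carrier_tweezers, carrier_driver, carrier_brush, carrier_socket's own z axis and vertical below 0.15 rad and x of carrier_driver in the frame of mark2 between -0.008 and 0.008 m and y of carrier_driver in the frame of mark2 between -0.006 and 0.006 m and z of carrier_driver in the frame of mark2 between -0.003 and 0.005 m and x of carrier_brush in the frame of mark3 between -0.008 and 0.008 m and y of carrier_brush in the frame of mark3 between -0.006 and 0.006 m and z of carrier_brush in the frame of mark3 between -0.003 and 0.005 m and x of carrier_socket in the frame of mark4 between -0.008 and 0.008 m and y of carrier_socket in the frame of mark4 between -0.006 and 0.006 m and z of carrier_socket in the frame of mark4 between -0.003 and 0.005 m and x of screw in the frame of stop_plate between -0.005 and 0.005 m and y of screw in the frame of stop_plate between 0.022 and 0.034 m and z of screw in the frame of stop_plate between -0.004 and 0.004 m and angle between stop_plate's own z axis and vertical below 0.1 rad and linear speed of each of carrier_tweezers, carrier_driver, carrier_brush, carrier_socket, stop_plate below 0.02 m/s); the robot touches nothing.
It fails at once if a bystander is moved more than 5 cm (distance of any of multimeter, pencil_cup, wrench, screw_jar, tape_roll, parts_tray from where it was at the start of the episode above 0.05 m).
Of carrier_tweezers, carrier_driver, carrier_brush, carrier_socket only 3 to 4 are there at a start; the rules pass over those that are not, and their reading is None.
At some moment in a run one of carrier_tweezers, carrier_driver, carrier_brush, carrier_socket may be knocked a few centimetres aside while the robot is not near it.
It also fails if it takes over 210 s, if anything falls off the work surface, if the arm or the gripper's body presses on something with over 40 N, if the wrist force passes 120 N, or if a joint passes its speed limit or range.

### The arm

A 6-joint arm with a two-finger parallel gripper is mounted at the origin on the work surface. World frame = base frame: x ahead of the robot, y to its left, z up, the work surface at z = 0. Lengths are in mm, angles in rad, forces in N, time in s.
With the tool pointing down it reaches from about 350 to 875 mm from the base axis. Payload 4.2 kg.
Tool frame: the origin (TCP) lies where the fingers leave the gripper's body, on its centre line; the fingertips stand 73 mm ahead of it and the grasp point (between the pads) lies 54 mm ahead of it; z points along the fingers, y is the direction in which the jaws open and shut (so a half turn about z gives the same grasp; the last joint's range is limited). The gripper opens to 85 mm and grips with 20 to 120 N. Pads are 22 mm wide; open, the fingers measure 114 mm over their backs; the gripper's body (76 mm by 85 mm) begins 54 mm behind the grasp point. The pads swing forward as they close: fully open they stand 13 mm farther back than shut.
Start: joints at [-1.035, 0.385, 0.008, 0, -1.194, -0.259], TCP at [170.816, -601.183, 303.912] pointing down, gripper open.
Joint ranges: [-3.14, 3.14], [-1.21, 2.06], [-1.07, 1.41], [-3.16, 2.05], [-2.99, -0.16], [-3.1, 3.1]. Speed limits (rad/s): [2.79, 2.79, 3.14, 3.14, 3.14, 3.14].

### API

Orientations are given as a unit quaternion [x, y, z, w].
In Python, from bench import arm gives the robot as it stands.
- The arm moves only by the tool apply_moves, never from a script. Its argument "increments" is a list that holds one entry, the list of rows, each a list of 7 numbers: the shift along the tool's x, y, z scaled (see below), then the turn, a rotation vector about the tool's x, y, z scaled (see below), then the gripper's target within -1 to 1 (fully open at 1, half-way at 0, shut at -1). A call has 1 to 10 rows; each row is the pose to reach, as a shift and turn from the pose commanded when the call began, along the tool's axes at that moment; what a row does not reach only later rows make up. The controller multiplies each number of a shift by 100 mm and each number of a turn by 0.5 rad. A row lasts 1/10 s, in which the tool goes at most 50 mm and 8.59 degrees, less where a joint would pass 70% of its speed; a pose out of reach is approached as far as the arm can. A call with a number of a shift or a turn outside -1 to 1 is refused whole. A call with a gripper value outside its range is refused whole. The fingers move at their own pace and stop on an object; the grip force is fixed at half the most. Time passes only in rows, so rows that repeat a pose let the fingers close. It gives the time, the measured TCP pose, the force and the opening at its end, in the units of the state.
- arm.read_state(): the state, without advancing time (a new reading comes with each control period).
- arm.get_image(name): name is "scene" or "top"; returns a dict with "img" (420x560x3 uint8, red, green, blue), "fx", "fy", "cx", "cy" (pixels), "k1" (the pictures are not rectified: a ray, as slopes to the right and down, at radius r is drawn at 1 + k1 r^2 times it, then the intrinsics apply), "pose" (4x4, takes a point from camera to world coordinates). Camera axes: x right, y up, looking along -z (the intrinsics and any distortion apply to the point x, -y, -z); pixel columns grow to the right and rows downward; lengths in mm; the calibration is good to about 2 mm. A picture is of the moment at which its call begins. There is no depth.
- arm.job_done(): hands the job in, once; it reports no verdict.
Trained networks look in a picture, given as the dict that the camera call returned (one of the last four; its "shot" number tells which), for a name from the list of things; names that differ only in an ending like _2 or _b are one class to them, and where a whole thing is asked for, a point or a joint stands for the part that bears it (a point fixed in the world has none). Each returns a list of dicts, best first, with "conf" (0 to 1); they miss things now and then, are a little off and sometimes report something else, mostly with a low value. They report only what shows in the picture. A call takes as long as a camera call. They do not tell look-alikes from the thing itself.
- arm.outline_of(label, picture): "pixels" (420x560 bool, what is visible of it) and "box" ([centre column, centre row, width, height] in pixels, round what is visible of it).
- arm.mark_of(label, picture): "at" ([column, row] in pixels: a listed point, or the origin of a listed thing).
The state is a dict: "clock": time; "joints": joint angles; "joint_vel": joint speeds; "joint_efforts": joint torques, N m; "position": TCP position; "ee_rot": TCP orientation; "contact_force": force on the tool from outside, world axes, zero at the start; "wrist_torque": the same for the moment, N m; "gripper_width": finger opening in mm.
Only numpy, scipy, OpenCV 4.12 (cv2) and the standard library are available. Lean on these libraries where they do the work, as an engineer would, in place of code of your own. Each camera call takes 0.05 s, during which the arm holds its last target.

## Working session

There is one attempt and no reset: what is moved stays moved. The work goes in short steps, Python scripts to look and compute and a tool call to move; the robot and the scene stay as the last step left them, time stands still between calls to the robot, and variables do not carry over. Pictures are saved under pics/ and viewed, and the job is handed in when it is done.

Besides the shell and the picture viewer there is one more tool, called after "Request:" in YAML: its name, and indented under it one key for each argument. apply_moves: Moves the arm, as the interface text tells. Shifts and turns lie within -1 to 1; 1 stands for 100 mm of shift or 0.5 rad of turn. Its arguments: {"type":"object","properties":{"increments":{"type":"array"}},"required":["increments"]}

```bash
ls; mkdir -p pics; python3 - <<'E'
from bench import arm
import cv2
s=arm.read_state(); print(s)
for n in ("scene","top"):
    p=arm.get_image(n); cv2.imwrite(f"pics/{n}0.png",cv2.cvtColor(p["img"],cv2.COLOR_RGB2BGR))
    print(n,p["fx"],p["fy"],p["cx"],p["cy"],p["k1"],p["pose"])
E
```

```text
pics
{'clock': 0.0, 'joints': array([-1.03539123e+00,  3.85594523e-01,  6.62176933e-03, -5.42546028e-04,
       -1.19399803e+00, -2.58637975e-01]), 'joint_vel': array([ 0.00012266,  0.00021843, -0.00089815,  0.00245076, -0.00066419,
        0.00037156]), 'joint_efforts': array([-5.00163933e-04, -3.92288339e+01,  1.88402241e+01,  4.18626219e+00,
       -4.66760379e-03,  2.75322085e-07]), 'position': array([ 170.71948952, -600.7880799 ,  302.79043787]), 'ee_rot': array([-1.37843094e-01,  9.90453450e-01,  1.10015233e-03, -1.87879530e-04]), 'contact_force': array([ 0.64442142, -0.01359571,  0.65028289]), 'wrist_torque': array([ 0.00308556, -0.00044703, -0.03000732]), 'gripper_width': 85.29959701908223}
scene 419.20816717315716 419.20816717315716 287.94049015371024 212.58347655488046 -0.03134870968939515 [[ 4.33012702e-01 -5.87971268e-01  6.83220161e-01  1.30057031e+03]
 [ 9.01325830e-01  2.73543778e-01 -3.35835598e-01 -3.33008098e+02]
 [ 1.05710585e-02  7.61225059e-01  6.48401622e-01  7.09902204e+02]
 [ 0.00000000e+00  0.00000000e+00  0.00000000e+00  1.00000000e+00]]
top 431.07479377142147 431.07479377142147 274.40908937267307 212.16623754032994 0.016339534852642425 [[-2.64455283e-02  9.93620976e-01 -1.09626594e-01  4.22948731e+02]
 [-9.99597856e-01 -2.74074910e-02 -7.27710789e-03  5.16108028e+00]
 [-1.02352769e-02  1.09390061e-01  9.93946203e-01  1.45575840e+03]
 [ 0.00000000e+00  0.00000000e+00  0.00000000e+00  1.00000000e+00]]
```

View pics/scene0.png

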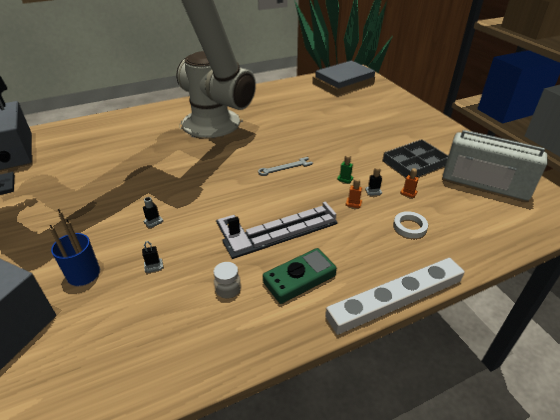

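View pics/top0.png

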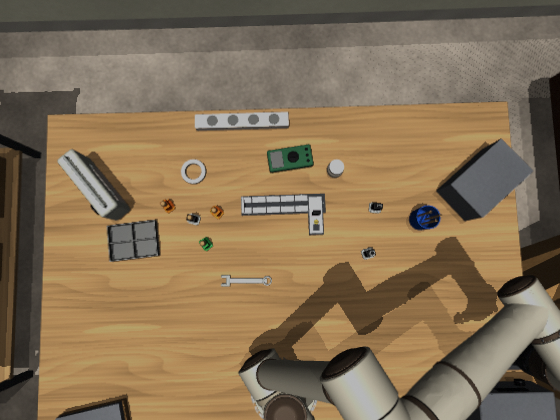

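```bash
cat > h.py <<'E'
import numpy as np, cv2
from bench import arm
def px(p,W):
    W=np.atleast_2d(W).astype(float)
    P=np.asarray(p["pose"]); c=(W-P[:3,3])@P[:3,:3]
    s=np.c_[c[:,0]/-c[:,2], -c[:,1]/-c[:,2]]
    s=s*(1+p["k1"]*(s**2).sum(1,keepdims=True))
    return s*[p["fx"],p["fy"]]+[p["cx"],p["cy"]]
def ray(p,uv):
    d=(np.asarray(uv,float)-[p["cx"],p["cy"]])/[p["fx"],p["fy"]]
    s=d.copy()
    for _ in range(20): s=d/(1+p["k1"]*(s@s))
    P=np.asarray(p["pose"]); v=P[:3,:3]@np.array([s[0],-s[1],-1.])
    return P[:3,3],v
def onz(p,uv,z):
    o,v=ray(p,uv); return o+v*(z-o[2])/v[2]
def tri(ps,uvs):
    A=np.zeros((3,3));b=np.zeros(3)
    for p,uv in zip(ps,uvs):
        o,v=ray(p,uv); v=v/np.linalg.norm(v); M=np.eye(3)-np.outer(v,v); A+=M;b+=M@o
    x=np.linalg.solve(A,b); return x
def crop(p,c,r,w,h,f,name):
    im=cv2.cvtColor(p["img"],cv2.COLOR_RGB2BGR)[max(r,0):r+h,max(c,0):c+w]
    cv2.imwrite("pics/"+name,cv2.resize(im,None,fx=f,fy=f,interpolation=cv2.INTER_CUBIC))
E
python3 - <<'E'
from h import *
S=arm.get_image("scene");T=arm.get_image("top")
for l in ["carrier_tweezers","carrier_driver","carrier_brush","carrier_socket","stop_plate","rail","mouth","screw","slot_end","mark1","mark4"]:
    for n,p in (("S",S),("T",T)):
        m=arm.mark_of(l,p)
        print(l,n,[(np.round(x["at"],1).tolist(),round(x["conf"],2)) for x in m[:5]])
c1=[]
def cr(p,c,r,w,h,f):
    im=cv2.cvtColor(p["img"],cv2.COLOR_RGB2BGR)[r:r+h,c:c+w]
    return cv2.resize(im,(w*f,h*f),interpolation=cv2.INTER_CUBIC)
cv2.imwrite("pics/c1.png",np.hstack([cr(S,125,185,60,95,6),cr(S,325,140,110,80,4)[:, :].copy()] if 0 else [cr(S,125,185,60,95,6)]))
cv2.imwrite("pics/c2.png",cr(S,325,145,110,75,7))
cv2.imwrite("pics/c3.png",cr(S,205,195,150,70,5))
cv2.imwrite("pics/c4.png",cr(T,230,180,160,85,5))
E
```

```text
carrier_tweezers S [([153.3, 267.7], 0.97)]
carrier_tweezers T [([371.5, 206.0], 0.52)]
carrier_driver S [([352.9, 200.5], 0.61), ([410.9, 193.8], 0.57), ([372.3, 191.1], 0.54), ([344.8, 182.1], 0.51), ([297.0, 279.6], 0.44)]
carrier_driver T [([315.5, 227.8], 0.59), ([204.7, 247.1], 0.5), ([170.8, 205.2], 0.43), ([196.9, 219.2], 0.42), ([218.9, 213.4], 0.41)]
carrier_brush S []
carrier_brush T [([304.7, 203.8], 0.61), ([318.1, 208.4], 0.53)]
carrier_socket S [([152.7, 218.4], 0.64)]
carrier_socket T [([365.2, 251.8], 0.45)]
stop_plate S [([281.7, 231.1], 0.72), ([235.4, 233.7], 0.56)]
stop_plate T [([306.7, 201.2], 0.72), ([315.4, 211.7], 0.64), ([193.3, 221.3], 0.44)]
rail S []
rail T [([304.8, 205.1], 0.92)]
mouth S [([247.2, 240.7], 0.92)]
mouth T [([305.3, 201.7], 0.93)]
screw S [([231.3, 224.9], 0.97), ([267.2, 234.4], 0.58)]
screw T [([317.2, 219.5], 0.91)]
slot_end S [([230.4, 227.9], 0.82), ([268.9, 237.3], 0.27)]
slot_end T [([316.4, 220.2], 0.85), ([416.9, 221.0], 0.3)]
mark1 S [([280.5, 231.2], 0.85), ([265.6, 234.9], 0.85), ([316.8, 219.8], 0.79), ([301.1, 222.7], 0.64)]
mark1 T [([279.1, 202.2], 0.84), ([296.3, 204.6], 0.67), ([249.2, 202.1], 0.65), ([268.4, 205.3], 0.62)]
mark4 S [([280.5, 231.2], 0.85), ([265.6, 234.9], 0.85), ([316.8, 219.8], 0.79), ([301.1, 222.7], 0.64)]
mark4 T [([279.1, 202.2], 0.84), ([296.3, 204.6], 0.67), ([249.2, 202.1], 0.65), ([268.4, 205.3], 0.62)]
```

View pics/c1.png

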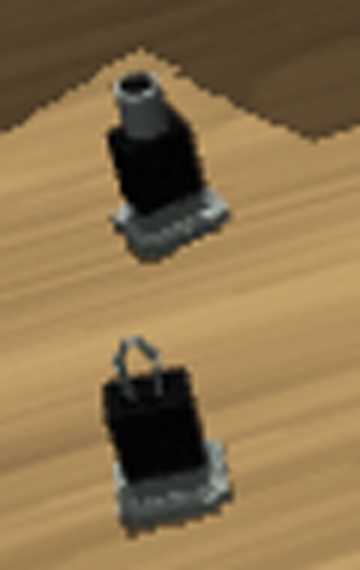

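View pics/c2.png

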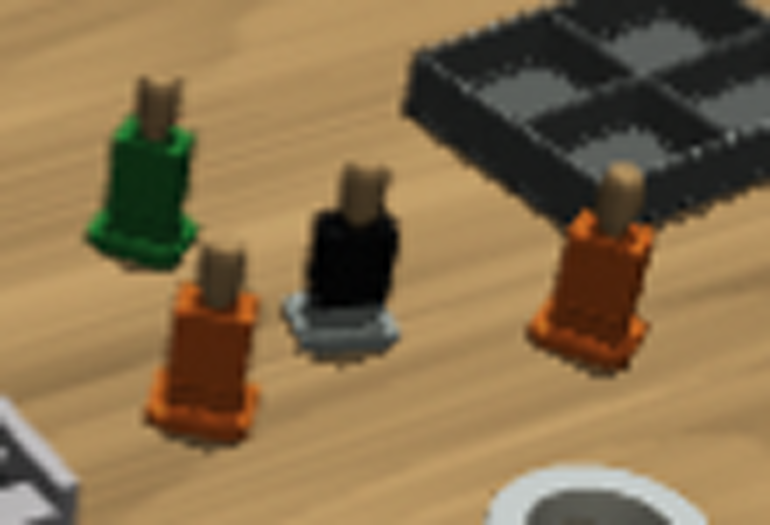

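View pics/c3.png

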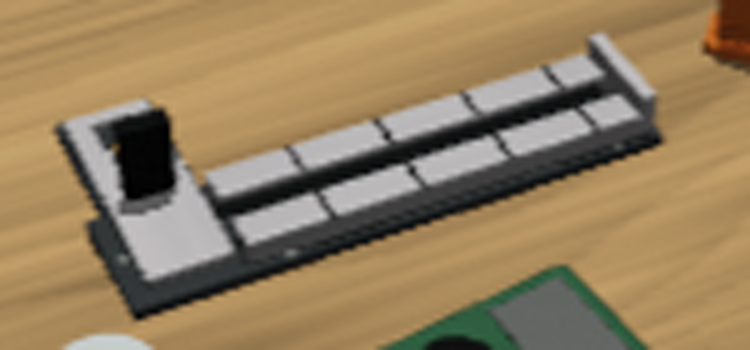

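View pics/c4.png

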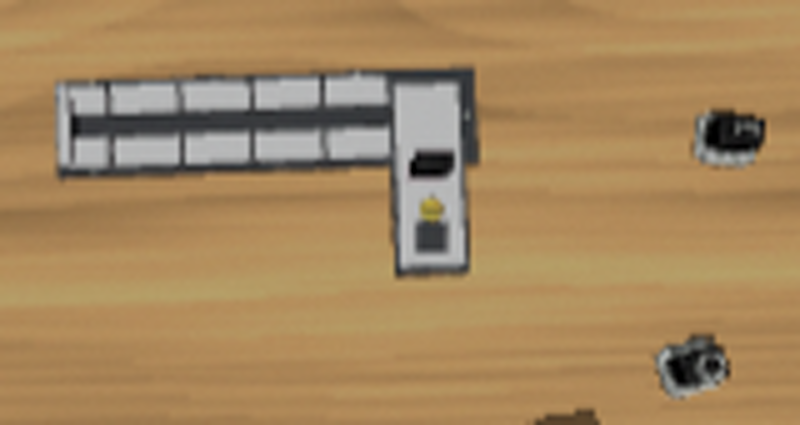

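```bash
python3 - <<'E'
from h import *
S=arm.get_image("scene");T=arm.get_image("top")
np.save("S.npy",S,allow_pickle=True);np.save("T.npy",T,allow_pickle=True)
crop(S,215,200,80,55,10,"d1.png");crop(S,280,195,65,55,10,"d2.png")
crop(T,238,188,50,30,15,"d3.png");crop(T,285,188,45,52,11,"d4.png")
E
```

```text
(no output)
```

View pics/d1.png

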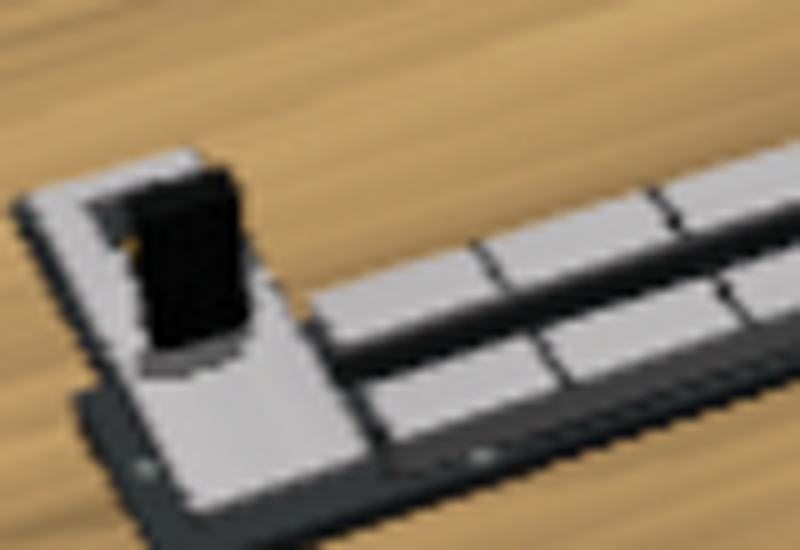

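View pics/d2.png

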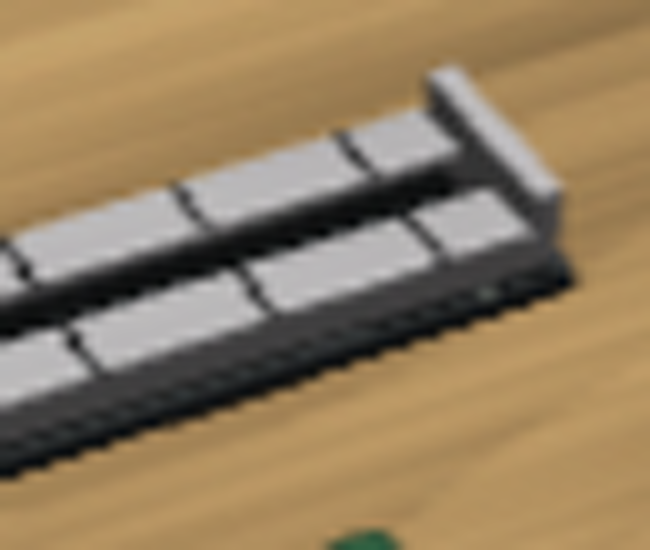

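View pics/d3.png

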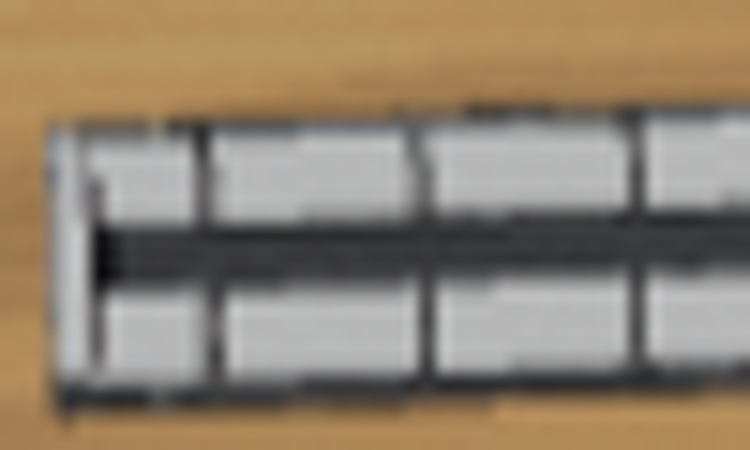

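View pics/d4.png

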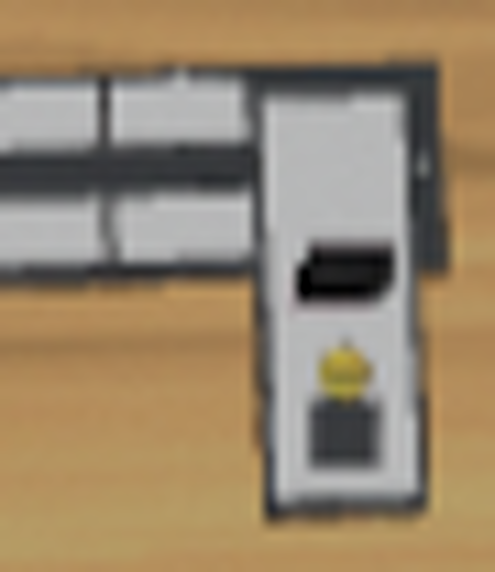

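```bash
cat > fit.py <<'E'
from h import *
from scipy.optimize import least_squares
S=np.load("S.npy",allow_pickle=True).item();T=np.load("T.npy",allow_pickle=True).item()
def ab(l,c,r,f): return [((u+.5)/f-.5+c,(v+.5)/f-.5+r) for u,v in l]
s=ab([(511,290),(540,335),(681,234),(720,283)],215,200,10)+ab([(205,228),(243,275),(378,178),(413,222),],280,195,10)+ab([(340,348),(365,385)],215,200,10)
so=[(44,8,19),(44,-8,19),(92,8,19),(92,-8,19),(140,8,19),(140,-8,19),(188,8,19),(188,-8,19),(0,8,19),(0,-8,19)]
t=ab([(207,224),(217,286),(424,220),(428,276),(636,214),(640,268)],238,188,15)+ab([(104,149),(106,189)],285,188,11)+ab([(437,67),(443,272),(424,512),(270,517)],285,188,11)+ab([(62,412)],238,188,15)
to=[(188,-8,19),(188,8,19),(140,-8,19),(140,8,19),(92,-8,19),(92,8,19),(44,-8,19),(44,8,19),(-60,-33,6),(-60,33,6),(-51,107,6),(-1,107,6),(225,33,6)]
def W(q,o):
    a=q[2];o=np.array(o,float);x=np.array([np.cos(a),np.sin(a)]);y=np.array([-np.sin(a),np.cos(a)])
    return np.c_[q[:2]+o[:,:1]*x+o[:,1:2]*y,o[:,2]]
def res(q,cs): return np.concatenate([(px(p,W(q,o))-np.array(m)).ravel() for p,o,m in cs])
q0=[500,-100,1.57]
for cs in ([(S,so,s)],[(T,to,t)],[(S,so,s),(T,to,t)]):
    r=least_squares(res,q0,args=(cs,)); print(np.round(r.x,4),np.round(np.sqrt((r.fun**2).mean()),2))
    print(np.round(r.fun.reshape(-1,2),1).tolist())
E
python3 fit.py
```

```text
[612.6103 -95.0269   1.5724] 0.37
[[-0.2, 0.3], [-0.4, -0.1], [0.7, 0.3], [-0.4, -0.6], [0.6, 0.5], [-0.2, -0.4], [0.1, 0.2], [-0.3, -0.4], [0.1, -0.2], [0.1, 0.3]]
[610.354  -96.0142   1.5753] 0.39
[[0.1, -0.3], [-0.4, 0.2], [-0.1, -0.5], [-0.2, 0.5], [0.0, -0.6], [-0.1, 0.5], [0.2, -0.3], [0.2, 0.7], [0.2, -0.6], [0.5, 0.0], [0.5, 0.2], [-0.4, 0.2], [-0.6, -0.0]]
[611.4297 -95.2868   1.5741] 0.49
[[-0.5, 0.0], [-0.7, -0.4], [0.4, 0.0], [-0.7, -0.9], [0.3, 0.2], [-0.6, -0.7], [-0.3, -0.1], [-0.7, -0.8], [-0.2, -0.5], [-0.2, 0.0], [-0.1, -0.7], [-0.7, -0.1], [-0.3, -0.9], [-0.5, 0.1], [-0.2, -0.9], [-0.3, 0.2], [0.0, -0.7], [0.0, 0.4], [-0.0, -0.9], [0.3, -0.3], [0.3, -0.1], [-0.6, -0.1], [-0.8, -0.4]]
```

```bash
cat > go.py <<'E'
import sys
from h import *
from scipy.spatial.transform import Rotation as Ro
# usage: go.py x y z yawdeg(of tool y)  -> total tool-frame delta (scaled)
s=arm.read_state(); p=np.array(s["position"]);R=Ro.from_quat(s["ee_rot"])
M=R.as_matrix()
print("clk %.2f"%s["clock"],"pos",np.round(p,1),"yaw %.2f"%np.degrees(np.arctan2(M[1,1],M[0,1])),"tilt",np.round(M[:2,2],4),"F",np.round(s["contact_force"],1),"w %.1f"%s["gripper_width"],"j",np.round(s["joints"],2))
if len(sys.argv)>4:
    x,y,z,a=map(float,sys.argv[1:5]); a=np.radians(a)
    ty=np.array([np.cos(a),np.sin(a),0]);tz=np.array([0,0,-1.]);tx=np.cross(ty,tz)
    d=(R.inv()*Ro.from_matrix(np.c_[tx,ty,tz])).as_rotvec()
    v=M.T@(np.array([x,y,z])-p)
    print("shift",np.round(v/100,3),"turn",np.round(d/.5,3))
E
python3 go.py 575.5 -121.4 250 180.2
```

```text
clk 1.40 pos [ 170.8 -601.2  303.9] yaw 105.86 tilt [ 0. -0.] F [-0.3  0.7  0.1] w 85.4 j [-1.04  0.38  0.01  0.   -1.19 -0.26]
shift [-5.204  3.509  0.539] turn [-0.    -0.    -2.595]
```

Request:
apply_moves:
  increments:
    - [[-0.5, 0.33, 0, 0, 0, 0, -0.2], [-1, 0.67, 0, 0, 0, 0, -0.2], [-1, 0.67, 0, 0, 0, 0, -0.2]]

```text
clock: 1.7
position: [250.2, -507.1, 304.1]
ee_rot: [-0.139, 0.99, 0.0, 0.0]
contact_force: [0.2, -1.5, 1.0]
gripper_width: 44.0
```

Request:
apply_moves:
  increments:
    - [[-0.5, 0.33, 0, 0, 0, 0, -0.2], [-1, 0.67, 0, 0, 0, 0, -0.2], [-1, 0.67, 0, 0, 0, 0, -0.2]]

```text
clock: 2.0
position: [328.3, -415.1, 304.3]
ee_rot: [-0.139, 0.99, -0.0, 0.0]
contact_force: [0.4, 0.2, -0.0]
gripper_width: 34.1
```

Request:
apply_moves:
  increments:
    - [[-0.5, 0.33, 0, 0, 0, 0, -0.2], [-1, 0.67, 0, 0, 0, 0, -0.2], [-1, 0.67, 0, 0, 0, 0, -0.2]]

```text
clock: 2.3
position: [406.4, -323.4, 304.2]
ee_rot: [-0.14, 0.99, -0.0, 0.001]
contact_force: [0.1, -1.3, 0.5]
gripper_width: 34.2
```

Request:
apply_moves:
  increments:
    - [[-0.5, 0.33, 0, 0, 0, -0.25, -0.2], [-1, 0.67, 0, 0, 0, -0.5, -0.2], [-1, 0.67, 0, 0, 0, -0.8, -0.2], [-1, 0.67, 0, 0, 0, -0.8, -0.2]]

```text
clock: 2.7
position: [484.0, -232.1, 303.9]
ee_rot: [-0.334, 0.942, -0.0, 0.0]
contact_force: [-0.2, 0.5, 0.4]
gripper_width: 33.9
```

```bash
python3 go.py 575.5 -121.4 250 180.2
```

```text
clk 2.70 pos [ 484.  -232.1  303.9] yaw 129.07 tilt [ 0.0005 -0.    ] F [-0.2  0.5  0.4] w 33.9 j [-0.14  0.23 -0.21 -0.   -1.13 -0.74]
shift [-1.407  0.283  0.539] turn [-1.000e-03  0.000e+00 -1.785e+00]
```

Request:
apply_moves:
  increments:
    - [[-0.5, 0.1, 0.1, 0, 0, -0.25, -0.2], [-1, 0.2, 0.3, 0, 0, -0.5, -0.2], [-1, 0.2, 0.3, 0, 0, -0.75, -0.2], [-1, 0.2, 0.3, 0, 0, -0.9, -0.2], [-1, 0.2, 0.3, 0, 0, -0.9, -0.2]]

```text
clock: 3.2
position: [547.5, -156.3, 273.6]
ee_rot: [-0.533, 0.846, 0.0, -0.0]
contact_force: [0.6, -0.9, 1.1]
gripper_width: 34.6
```

```bash
python3 go.py 575.5 -121.4 200 180.2
```

```text
clk 3.20 pos [ 547.5 -156.3  273.6] yaw 154.44 tilt [-0.0009 -0.0001] F [ 0.6 -0.9  1.1] w 34.6 j [ 0.01  0.31 -0.18  0.   -1.08 -0.45]
shift [-0.436 -0.103  0.736] turn [ 0.002 -0.001 -0.899]
```

Request:
apply_moves:
  increments:
    - [[-0.2, -0.05, 0.4, 0, 0, -0.25, -0.2], [-0.436, -0.103, 0.73, 0, 0, -0.5, -0.2], [-0.436, -0.103, 0.73, 0, 0, -0.75, -0.2], [-0.436, -0.103, 0.73, 0, 0, -0.9, -0.2], [-0.436, -0.103, 0.73, 0, 0, -0.9, -0.2], [-0.436, -0.103, 0.73, 0, 0, -0.9, -0.2]]

```text
clock: 3.8
position: [575.6, -121.6, 201.3]
ee_rot: [0.708, -0.706, 0.0, -0.0]
contact_force: [0.0, -0.3, 0.4]
gripper_width: 34.1
```

```bash
python3 - <<'E'
from h import *
S=arm.get_image("scene");T=arm.get_image("top")
crop(S,190,130,110,120,5,"e1.png");crop(T,280,180,80,80,7,"e2.png")
E
python3 go.py 575.5 -121.4 96 180.2
```

```text
clk 3.90 pos [ 575.7 -121.5  201.4] yaw -179.82 tilt [0.0009 0.0001] F [-1.1 -0.1 -0.4] w 34.3 j [ 0.07  0.41 -0.22 -0.   -0.93 -0.06]
shift [-1.000e-03  3.000e-03  1.054e+00] turn [-0.002  0.    -0.001]
```

View pics/e1.png

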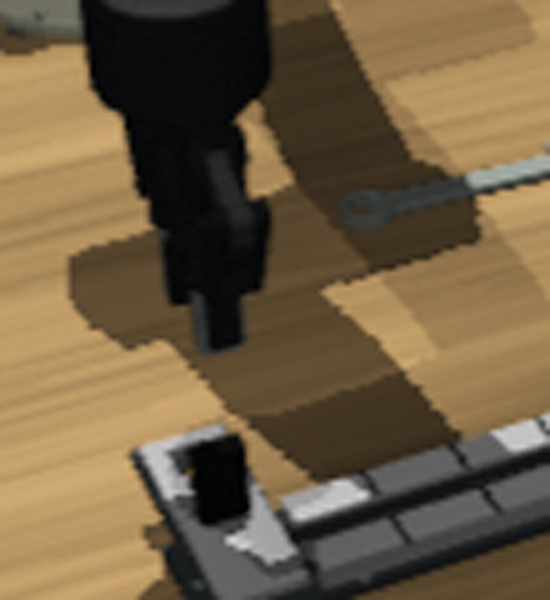

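Request:
apply_moves:
  increments:
    - [[0, 0, 0.5, 0, 0, 0, -0.2], [0, 0, 0.8, 0, 0, 0, -0.2], [0, 0, 0.95, 0, 0, 0, -0.2], [0, 0, 0.99, 0, 0, 0, -0.2], [0, 0, 0.99, 0, 0, 0, -0.2]]

```text
clock: 4.4
position: [575.9, -121.1, 101.9]
ee_rot: [0.709, -0.705, -0.0, 0.0]
contact_force: [-0.2, -0.0, 0.6]
gripper_width: 34.0
```

Request:
apply_moves:
  increments:
    - [[0, 0, 0.07, 0, 0, 0, -0.2], [0, 0, 0.07, 0, 0, 0, -1], [0, 0, 0.07, 0, 0, 0, -1], [0, 0, 0.07, 0, 0, 0, -1], [0, 0, 0.07, 0, 0, 0, -1], [0, 0, 0.07, 0, 0, 0, -1]]

```text
clock: 5.0
position: [576.1, -120.9, 95.6]
ee_rot: [0.709, -0.705, 0.0, -0.0]
contact_force: [-0.1, 0.6, 3.5]
gripper_width: 10.9
```

```bash
python3 go.py 575.5 -121.4 96 180.2;python3 - <<'E'
from h import *
S=arm.get_image("scene");crop(S,190,160,110,100,6,"e3.png")
E
```

```text
clk 5.00 pos [ 576.1 -120.9   95.6] yaw -179.64 tilt [ 0.001  -0.0001] F [-0.1  0.6  3.5] w 10.9 j [ 0.07  0.55 -0.32  0.   -0.7  -0.06]
shift [ 0.005  0.006 -0.004] turn [-0.002 -0.     0.005]
```

View pics/e3.png

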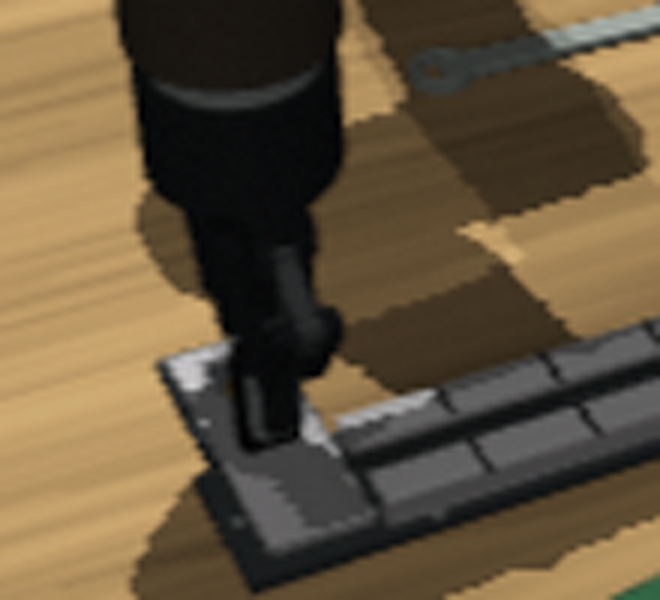

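Request:
apply_moves:
  increments:
    - [[0, -0.06, 0, 0, 0, 0, -1], [0, -0.12, 0, 0, 0, 0, -1], [0, -0.18, 0, 0, 0, 0, -1], [0, -0.18, 0, 0, 0, 0, -1], [0, -0.18, 0, 0, 0, 0, -1]]

```text
clock: 5.55
position: [593.3, -121.2, 95.6]
ee_rot: [0.709, -0.705, -0.0, 0.001]
contact_force: [-3.5, -1.1, 5.9]
gripper_width: 10.9
```

```bash
python3 go.py;python3 - <<'E'
from h import *
T=arm.get_image("top");crop(T,280,180,60,60,10,"e4.png")
E
```

```text
clk 5.55 pos [ 593.3 -121.2   95.6] yaw -179.66 tilt [-0.0014 -0.0004] F [-3.5 -1.1  5.9] w 10.9 j [ 0.07  0.57 -0.28  0.   -0.73 -0.06]
```

View pics/e4.png

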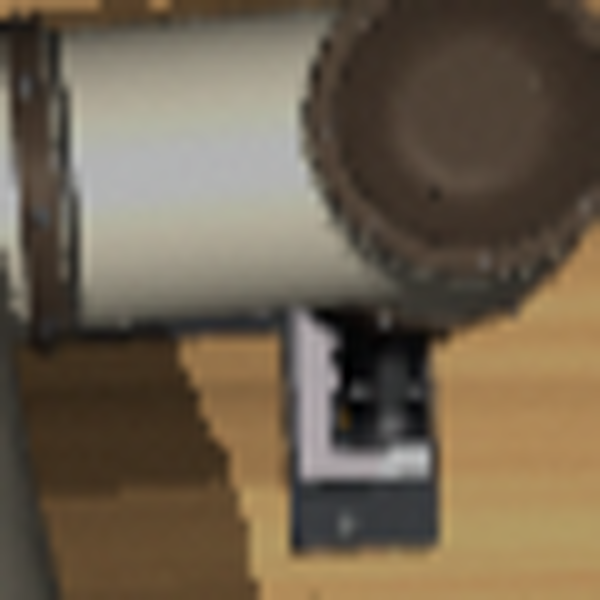

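Request:
apply_moves:
  increments:
    - [[0, -0.18, -0.02, 0, 0, 0, -1], [0, -0.18, -0.05, 0, 0, 0, -1]]

```text
clock: 5.8
position: [603.6, -121.2, 97.1]
ee_rot: [0.708, -0.706, -0.009, 0.008]
contact_force: [-12.5, -1.4, -4.5]
gripper_width: 11.1
```

```bash
python3 go.py
```

```text
clk 5.80 pos [ 603.6 -121.2   97.1] yaw -179.83 tilt [-0.0241  0.0009] F [-12.5  -1.4  -4.5] w 11.1 j [ 0.06  0.59 -0.23 -0.   -0.77 -0.06]
```

Request:
apply_moves:
  increments:
    - [[0, 0, 0.05, 0, 0, 0, -1], [0, 0.1, 0.05, 0, 0, 0, -1], [0, 0.18, 0.05, 0, 0, 0, -1], [0, 0.18, 0.05, 0, 0, 0, -1], [0, 0.18, 0.05, 0, 0, 0, -1]]

```text
clock: 6.3
position: [593.8, -120.8, 95.5]
ee_rot: [0.709, -0.705, -0.0, 0.0]
contact_force: [-1.9, 0.4, 7.6]
gripper_width: 11.2
```

```bash
python3 go.py;python3 - <<'E'
from h import *
S=arm.get_image("scene");crop(S,190,160,110,100,6,"e5.png")
T=arm.get_image("top");crop(T,280,180,60,60,10,"e6.png")
E
```

```text
clk 6.30 pos [ 593.8 -120.8   95.5] yaw -179.64 tilt [-0.0009 -0.0003] F [-1.9  0.4  7.6] w 11.2 j [ 0.07  0.57 -0.28  0.   -0.73 -0.06]
```

View pics/e5.png

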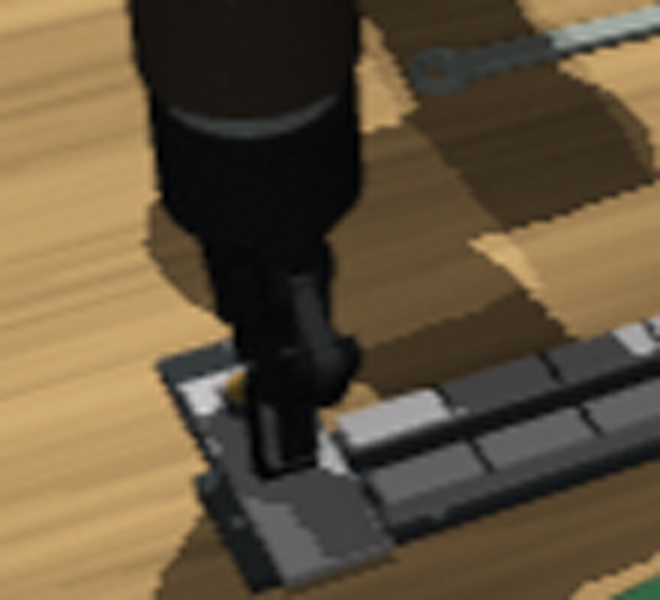

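View pics/e6.png

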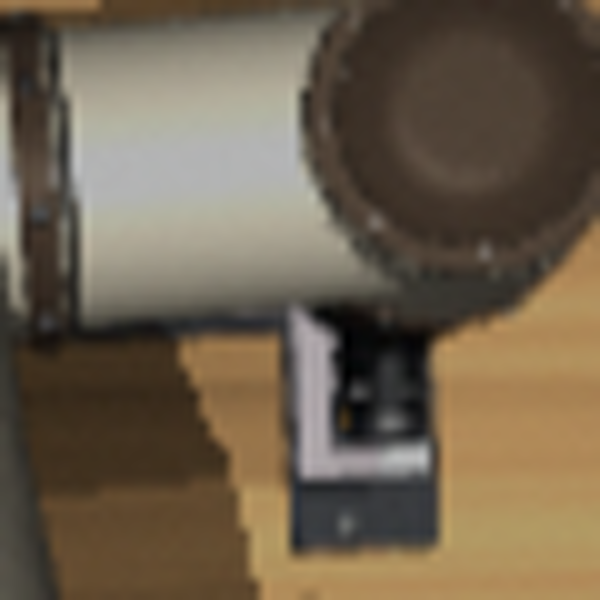

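Request:
apply_moves:
  increments:
    - [[0, 0, -0.04, 0, 0, 0, -1], [0, 0, -0.08, 0, 0, 0, -1], [0, 0, -0.12, 0, 0, 0, -1], [0, 0, -0.12, 0, 0, 0, -1]]

```text
clock: 6.8
position: [594.1, -120.8, 107.2]
ee_rot: [0.709, -0.705, 0.0, -0.0]
contact_force: [-0.2, -0.0, -2.1]
gripper_width: 11.1
```

Request:
apply_moves:
  increments:
    - [[0, 0, -0.3, 0, 0, 0, -1], [0, 0.2, -0.5, 0, 0, 0, -1], [0, 0.6, -0.5, 0, 0, 0, -1], [0.15, 1, -0.5, 0, 0, 0, -1], [0.15, 1, -0.5, 0, 0, 0, -1]]

```text
clock: 7.3
position: [487.7, -137.1, 156.2]
ee_rot: [0.708, -0.706, -0.003, 0.002]
contact_force: [0.0, 0.2, -1.6]
gripper_width: 11.2
```

Request:
apply_moves:
  increments:
    - [[0.15, 0.5, 0, 0, 0, 0, -1], [0.15, 0.7, 0, 0, 0, 0, -1], [0.15, 0.7, 0.3, 0, 0, 0, -1], [0.15, 0.7, 0.5, 0, 0, 0, -1], [0.15, 0.7, 0.5, 0, 0, 0, -1]]

```text
clock: 7.8
position: [422.6, -151.8, 105.0]
ee_rot: [0.709, -0.705, -0.002, 0.002]
contact_force: [-0.6, 0.1, -1.6]
gripper_width: 11.3
```

```bash
python3 go.py 425 -150 90.3 180.3
```

```text
clk 7.80 pos [ 422.6 -151.8  105. ] yaw -179.70 tilt [-0.0055  0.0002] F [-0.6  0.1 -1.6] w 11.3 j [ 0.02  0.36 -0.66 -0.   -0.56 -0.01]
shift [-0.018 -0.025  0.147] turn [0.011 0.    0.   ]
```

Request:
apply_moves:
  increments:
    - [[0, 0, 0.08, 0, 0, 0, -1], [0, 0, 0.12, 0, 0, 0, -1], [0, 0, 0.15, 0, 0, 0, -1], [0, 0, 0.15, 0, 0, 0, -1], [0, 0, 0.15, 0, 0, 0, -1]]

```text
clock: 8.3
position: [424.3, -151.8, 92.2]
ee_rot: [0.709, -0.705, 0.0, -0.0]
contact_force: [-1.4, 0.7, -0.4]
gripper_width: 11.1
```

Request:
apply_moves:
  increments:
    - [[0, 0, 0.01, 0, 0, 0, -1], [0, 0, 0.02, 0, 0, 0, -1], [0, 0, 0.02, 0, 0, 0, -1]]

```text
clock: 8.6
position: [424.0, -151.8, 89.9]
ee_rot: [0.709, -0.705, -0.0, -0.0]
contact_force: [0.2, -0.5, -2.0]
gripper_width: 11.2
```

Request:
apply_moves:
  increments:
    - [[0, 0, 0, 0, 0, 0, -0.2], [0, 0, 0, 0, 0, 0, -0.2], [0, 0, -0.2, 0, 0, 0, -0.2], [0, 0, -0.6, 0, 0, 0, -0.2], [0, 0, -1, 0, 0, 0, -0.2], [0, 0, -1, 0, 0, 0, -0.2]]

```text
clock: 9.2
position: [427.1, -152.1, 195.1]
ee_rot: [0.71, -0.704, 0.005, -0.004]
contact_force: [1.0, -0.5, 0.7]
gripper_width: 33.8
```

```bash
echo "plate locked TCP 576.1 -120.9 95.6 yaw -179.64; plate laid at TCP 424.0 -151.8 89.9 (yaw -179.66)" > notes.txt
python3 go.py; python3 - <<'E'
from h import *
S=arm.get_image("scene");T=arm.get_image("top")
np.save("S1.npy",S,allow_pickle=True);np.save("T1.npy",T,allow_pickle=True)
crop(S,0,0,560,420,1.4,"f1.png");crop(T,160,170,260,150,3,"f2.png")
E
```

```text
clk 9.20 pos [ 427.1 -152.1  195.1] yaw -179.57 tilt [ 0.0124 -0.0012] F [ 1.  -0.5  0.7] w 33.8 j [ 0.02  0.21 -0.56  0.   -0.79 -0.01]
```

View pics/f1.png

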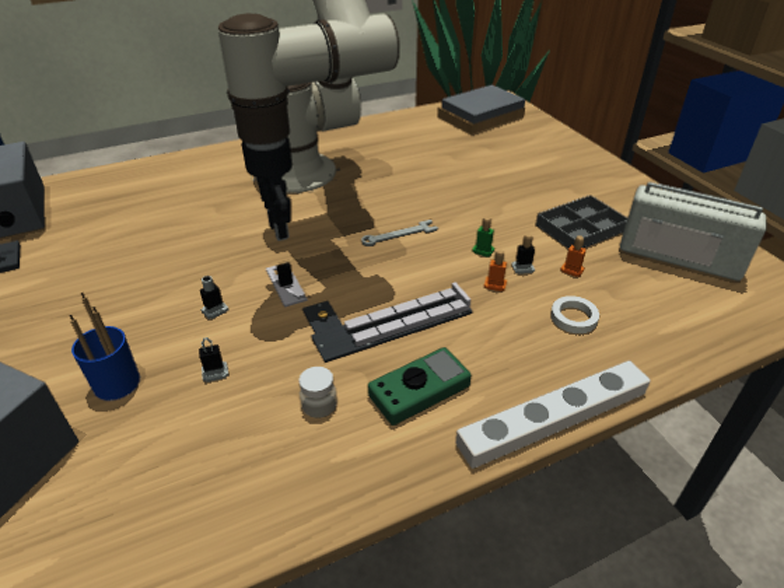

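View pics/f2.png

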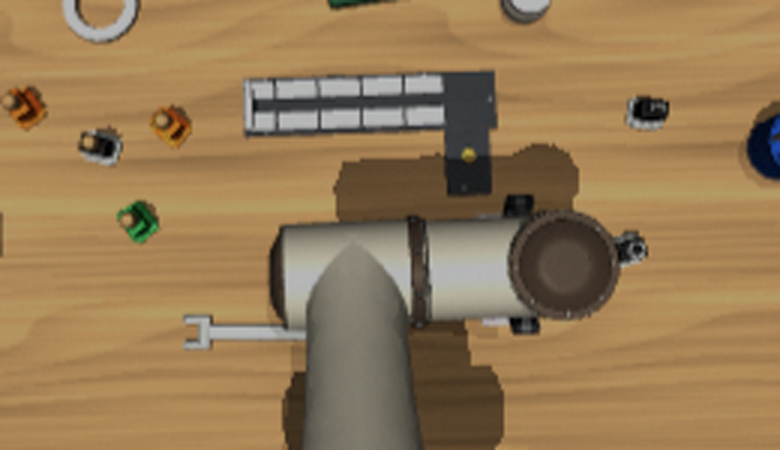

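```bash
python3 - <<'E'
from h import *
S=arm.get_image("scene");T=arm.get_image("top")
def cr(p,c,r,w,h,f):
    im=cv2.cvtColor(p["img"],cv2.COLOR_RGB2BGR)[r:r+h,c:c+w]
    return cv2.resize(im,(w*f,h*f),interpolation=cv2.INTER_CUBIC)
a=cr(S,130,235,40,40,10); b=cr(T,362,193,30,30,13)
cv2.imwrite("pics/g1.png",np.hstack([a,np.vstack([b,np.zeros((10,390,3),np.uint8)])]))
a=cr(S,355,160,40,40,10); b=cr(T,180,200,30,30,13)
cv2.imwrite("pics/g2.png",np.hstack([a,np.vstack([b,np.zeros((10,390,3),np.uint8)])]))
E
```

```text
(no output)
```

View pics/g1.png

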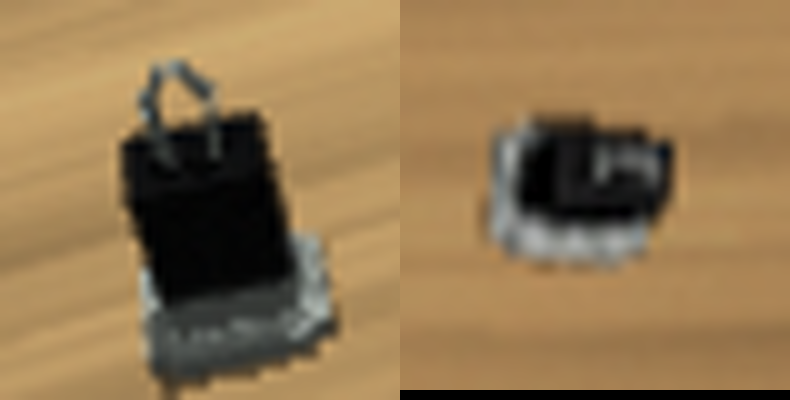

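View pics/g2.png

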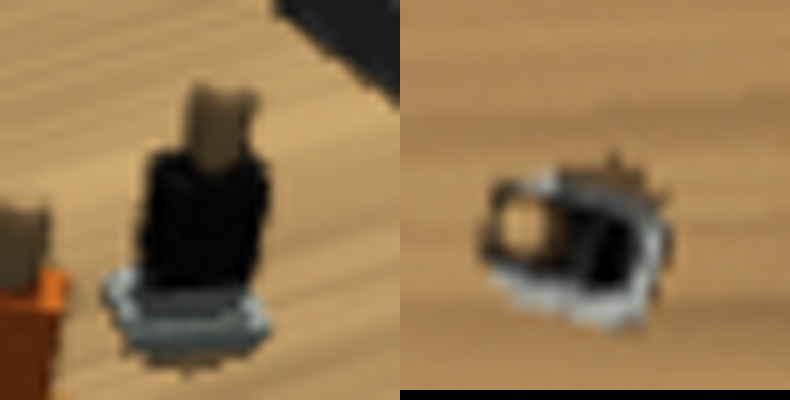

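```bash
cat > fitc.py <<'E'
from h import *
from scipy.optimize import least_squares
def ab(l,c,r,f): return np.array([((u+.5)/f-.5+c,(v+.5)/f-.5+r) for u,v in l])
def W(q,o):
    a=q[2];o=np.array(o,float);x=np.array([np.cos(a),np.sin(a)]);y=np.array([-np.sin(a),np.cos(a)])
    return np.c_[q[:2]+o[:,:1]*x+o[:,1:2]*y,o[:,2]]
def fit(cs,q0):
    f=lambda q:np.concatenate([(px(p,W(q,o))-m).ravel() for p,o,m in cs])
    for sub in ([0],[1],[0,1]):
        if max(sub)>=len(cs): continue
        c=[cs[i] for i in sub]
        g=lambda q:np.concatenate([(px(p,W(q,o))-m).ravel() for p,o,m in c])
        r=least_squares(g,q0,loss="soft_l1"); print(sub,np.round(r.x[:2],1),"yaw %.1f"%np.degrees(r.x[2]),np.round(g(r.x).reshape(-1,2),1).tolist())
    return r.x
E
python3 - <<'E'
from fitc import *
S=np.load("S1.npy",allow_pickle=True).item();T=np.load("T1.npy",allow_pickle=True).item()
fit([(S,[(-15,-10,16),(15,-10,16),(-15,10,52),(15,10,52),(-20,-17,0),(20,-17,0)],ab([(160,303),(295,278),(122,142),(262,113),(155,380),(335,333)],130,235,10)),
 (T,[(20,17,3),(20,-17,6),(-20,17,3),(-15,-10,52),(-15,10,52)],ab([(95,247),(98,128),(247,252),(272,145),(262,214)],362,193,13))],[600,-330,1.57])
fit([(S,[(-20,17,6),(-20,-17,0),(20,-17,0)],ab([(107,270),(130,348),(268,330)],355,160,10)),
 (T,[(20,17,3),(-20,17,3),(-20,-17,6)],ab([(95,278),(238,326),(264,228)],180,200,13))],[570,280,1.3])
E
```

```text
[0] [ 590.8 -322.4] yaw 82.3 [[0.0, 0.4], [0.3, -0.0], [-0.2, -1.0], [-0.3, -1.0], [-0.0, 0.3], [0.2, 1.0]]
[1] [ 590.  -323.4] yaw 85.2 [[-0.4, 0.5], [-0.1, -0.4], [-0.2, 0.8], [0.1, -0.8], [0.7, -0.1]]
[0, 1] [ 590.4 -322.7] yaw 83.8 [[-0.0, 0.4], [0.2, -0.2], [-0.5, -1.0], [-0.6, -1.2], [-0.0, 0.4], [0.2, 0.8], [-0.7, 0.3], [-0.2, -0.6], [-0.5, 0.8], [-0.0, -0.9], [0.4, -0.1]]
[0] [565.6 292.3] yaw 73.5 [[-0.8, -1.1], [0.3, 0.1], [0.3, 0.7]]
[1] [569.  289.6] yaw 68.1 [[-0.4, 0.2], [-0.4, 0.7], [1.1, -1.3]]
[0, 1] [568.2 290.8] yaw 70.6 [[-0.5, -0.7], [-0.0, 0.6], [0.3, 1.6], [-0.7, 0.8], [-0.5, 0.7], [0.6, -1.3]]
```

Request:
apply_moves:
  increments:
    - [[0.4, -0.3, 0, 0, 0, 0, 0.2], [0.8, -0.7, 0, 0, 0, 0, 0.2], [0.9, -0.9, 0, 0, 0, 0, 0.2]]

```text
clock: 9.7
position: [515.7, -243.6, 188.0]
ee_rot: [0.709, -0.706, -0.001, 0.001]
contact_force: [-0.2, 0.7, 1.2]
gripper_width: 51.6
```

Request:
apply_moves:
  increments:
    - [[0.4, -0.3, 0, 0, 0, 0.1, 0.2], [0.75, -0.6, 0, 0, 0, 0.2, 0.2], [0.8, -0.7, 0, 0, 0, 0.2, 0.2], [0.8, -0.7, 0, 0, 0, 0.2, 0.2]]

```text
clock: 10.1
position: [585.3, -321.9, 186.4]
ee_rot: [-0.672, 0.74, 0.002, -0.001]
contact_force: [-0.4, -0.3, -0.1]
gripper_width: 51.4
```

```bash
python3 go.py 590.4 -322.7 94 174
```

```text
clk 10.10 pos [ 585.3 -321.9  186.4] yaw 174.52 tilt [-0.0042  0.0013] F [-0.4 -0.3 -0.1] w 51.4 j [-0.26  0.55 -0.03 -0.   -1.    0.17]
shift [ 0.004 -0.056  0.924] turn [0.009 0.002 0.018]
```

Request:
apply_moves:
  increments:
    - [[0.01, -0.04, 0.4, 0, 0, 0.02, 0.2], [0.01, -0.04, 0.45, 0, 0, 0.02, 0.2], [0.01, -0.04, 0.45, 0, 0, 0.02, 0.2]]

```text
clock: 10.4
position: [587.2, -321.2, 142.8]
ee_rot: [-0.67, 0.743, 0.003, -0.002]
contact_force: [0.1, 0.7, 0.6]
gripper_width: 51.3
```

```bash
python3 go.py 590.4 -322.7 94 174; python3 - <<'E'
from h import *
S=arm.get_image("scene");crop(S,110,190,90,90,7,"g3.png")
E
```

```text
clk 10.40 pos [ 587.2 -321.2  142.8] yaw 174.09 tilt [-0.0058  0.0017] F [0.1 0.7 0.6] w 51.3 j [-0.26  0.6  -0.06 -0.   -0.92  0.16]
shift [ 0.012 -0.036  0.488] turn [0.012 0.002 0.003]
```

View pics/g3.png

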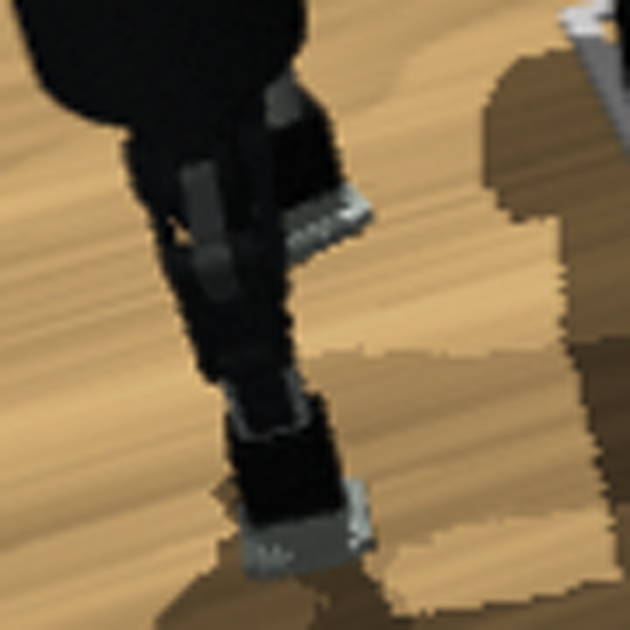

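Request:
apply_moves:
  increments:
    - [[0.01, -0.04, 0.3, 0, 0, 0, 0.2], [0.01, -0.04, 0.48, 0, 0, 0, 0.2], [0.01, -0.04, 0.48, 0, 0, 0, 0.2], [0.01, -0.04, 0.48, 0, 0, 0, -1], [0.01, -0.04, 0.48, 0, 0, 0, -1], [0.01, -0.04, 0.48, 0, 0, 0, -1], [0.01, -0.04, 0.48, 0, 0, 0, -1], [0.01, -0.04, 0.48, 0, 0, 0, -1]]

```text
clock: 11.25
position: [593.9, -323.9, 99.4]
ee_rot: [-0.67, 0.743, -0.002, 0.001]
contact_force: [0.6, 1.3, 6.3]
gripper_width: 19.1
```

```bash
python3 go.py 590.4 -322.7 94 174; python3 - <<'E'
from h import *
S=arm.get_image("scene");crop(S,110,190,90,90,7,"g4.png")
E
```

```text
clk 11.25 pos [ 593.9 -323.9   99.4] yaw 174.09 tilt [ 0.0036 -0.0016] F [0.6 1.3 6.3] w 19.1 j [-0.26  0.66 -0.08  0.   -0.83  0.16]
shift [-0.009  0.037  0.054] turn [-0.007 -0.003  0.003]
```

View pics/g4.png

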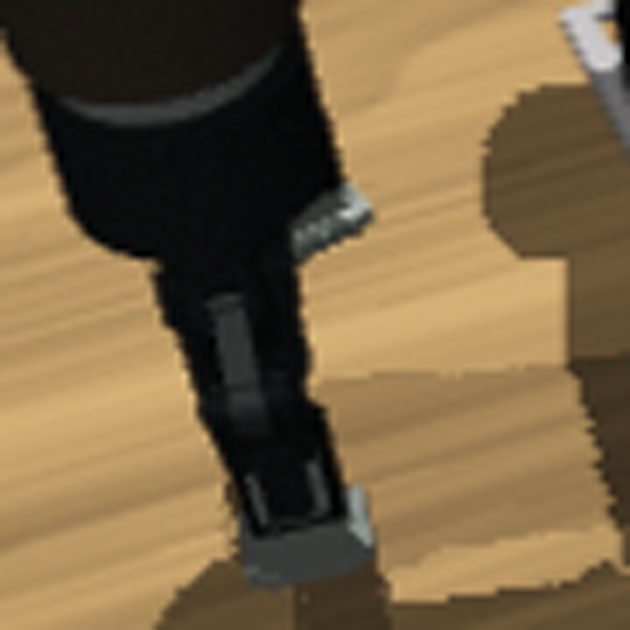

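Request:
apply_moves:
  increments:
    - [[0, 0, -0.2, 0, 0, 0, -1], [0, 0, -0.5, 0, 0, -0.1, -1], [0, 0, -0.5, 0, 0, -0.2, -1], [0, 0, -0.5, 0, 0, -0.21, -1], [0, 0, -0.5, 0, 0, -0.21, -1]]

```text
clock: 11.8
position: [592.2, -323.4, 146.3]
ee_rot: [-0.707, 0.707, 0.001, -0.0]
contact_force: [-0.4, -0.5, -1.0]
gripper_width: 19.2
```

```bash
python3 go.py 611.9 -135 150 180.2; python3 - <<'E'
from h import *
S=arm.get_image("scene");crop(S,110,170,90,100,6,"g5.png")
E
```

```text
clk 11.80 pos [ 592.2 -323.4  146.3] yaw 179.98 tilt [-0.0013  0.0008] F [-0.4 -0.5 -1. ] w 19.2 j [-0.26  0.6  -0.05 -0.   -0.92  0.26]
shift [-1.884 -0.197 -0.036] turn [ 0.003  0.002 -0.008]
```

View pics/g5.png

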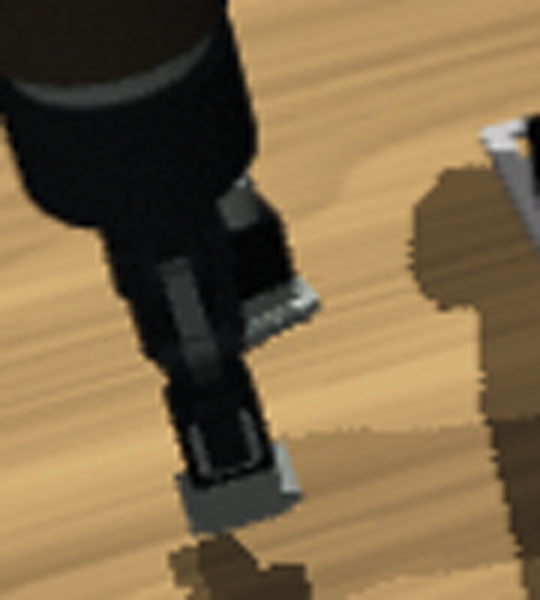

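```bash
python3 - <<'E'
from h import *
S=np.load("S1.npy",allow_pickle=True).item()
for z in (5,11,17,23): print(z,px(S,[[576.1+9,-121,z],[576.1+14,-121,z],[592.2+13,-323.4,z+30]]).round(1).tolist())
print("g5 tip abs",110+230/6,170+472/6)
E
```

```text
5 [[236.0, 236.4], [236.7, 237.7], [151.3, 259.2]]
11 [[235.8, 234.6], [236.5, 235.9], [150.8, 257.3]]
17 [[235.6, 232.8], [236.3, 234.1], [150.2, 255.4]]
23 [[235.4, 231.0], [236.2, 232.3], [149.7, 253.5]]
g5 tip abs 148.33333333333334 248.66666666666669
```

Request:
apply_moves:
  increments:
    - [[-0.4, -0.05, 0, 0, 0, 0, -1], [-0.8, -0.1, 0, 0, 0, 0, -1], [-0.94, -0.1, 0, 0, 0, 0, -1], [-0.94, -0.1, 0, 0, 0, 0, -1]]

```text
clock: 12.25
position: [602.6, -227.6, 146.3]
ee_rot: [0.708, -0.706, -0.001, 0.0]
contact_force: [-0.8, 0.5, -0.4]
gripper_width: 18.9
```

Request:
apply_moves:
  increments:
    - [[-0.4, -0.05, 0, 0, 0, 0, -1], [-0.8, -0.1, 0, 0, 0, 0, -1], [-0.94, -0.1, 0, 0, 0, 0, -1], [-0.94, -0.1, 0, 0, 0, 0, -1], [-0.94, -0.1, 0, 0, 0, 0, -1]]

```text
clock: 12.75
position: [612.4, -136.5, 146.7]
ee_rot: [0.707, -0.707, -0.0, 0.0]
contact_force: [0.0, 0.4, -1.1]
gripper_width: 19.0
```

```bash
python3 go.py 611.9 -135 108 180.2; python3 - <<'E'
from h import *
S=arm.get_image("scene");crop(S,190,150,110,110,6,"g6.png")
E
```

```text
clk 12.75 pos [ 612.4 -136.5  146.7] yaw -179.98 tilt [-0.0006 -0.0002] F [ 0.   0.4 -1.1] w 19.0 j [ 0.04  0.53 -0.18  0.   -0.86 -0.04]
shift [-0.015  0.005  0.387] turn [ 0.001 -0.    -0.006]
```

View pics/g6.png

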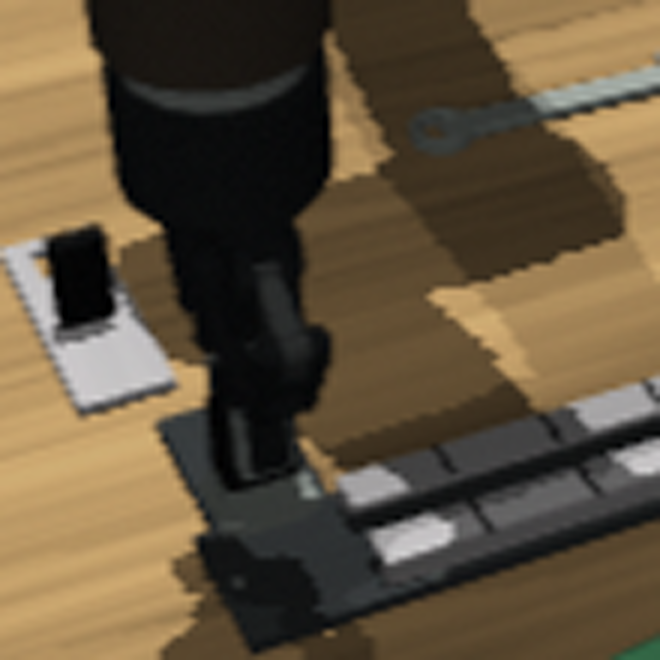

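Request:
apply_moves:
  increments:
    - [[0, 0, 0.2, 0, 0, 0, -1], [0, 0, 0.34, 0, 0, 0, -1], [0, 0, 0.39, 0, 0, 0, -1], [0, 0, 0.39, 0, 0, 0, -1], [0, 0, 0.39, 0, 0, 0, -1]]

```text
clock: 13.3
position: [612.9, -136.0, 108.2]
ee_rot: [0.707, -0.707, 0.0, -0.0]
contact_force: [0.1, -0.5, -1.2]
gripper_width: 18.8
```

```bash
python3 go.py 611.9 93 106.5 180.2; python3 - <<'E'
from h import *
S=arm.get_image("scene");crop(S,200,170,80,90,7,"g7.png")
E
```

```text
clk 13.30 pos [ 612.9 -136.   108.2] yaw -179.96 tilt [ 0.0006 -0.0002] F [ 0.1 -0.5 -1.2] w 18.8 j [ 0.04  0.58 -0.21  0.   -0.78 -0.04]
shift [-2.29   0.008  0.016] turn [-0.001 -0.    -0.006]
```

View pics/g7.png

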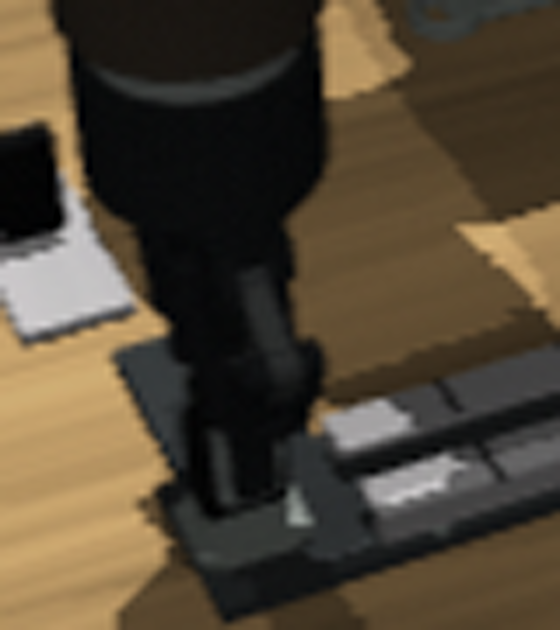

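Request:
apply_moves:
  increments:
    - [[0, 0.01, 0.015, 0, 0, 0, -1], [-0.1, 0.01, 0.015, 0, 0, 0, -1], [-0.2, 0.01, 0.015, 0, 0, 0, -1], [-0.3, 0.01, 0.015, 0, 0, 0, -1], [-0.4, 0.01, 0.015, 0, 0, 0, -1], [-0.5, 0.01, 0.015, 0, 0, 0, -1], [-0.6, 0.01, 0.015, 0, 0, 0, -1]]

```text
clock: 14.05
position: [611.5, -74.5, 106.5]
ee_rot: [0.708, -0.707, 0.0, -0.0]
contact_force: [0.8, 0.2, -1.6]
gripper_width: 19.0
```

```bash
python3 go.py 611.9 93 106.5 180.2; python3 - <<'E'
from h import *
S=arm.get_image("scene");crop(S,210,150,100,100,7,"g8.png")
E
```

```text
clk 14.05 pos [611.5 -74.5 106.5] yaw -179.91 tilt [0. 0.] F [ 0.8  0.2 -1.6] w 19.0 j [ 0.14  0.57 -0.24 -0.   -0.76 -0.14]
shift [-1.675 -0.006 -0.   ] turn [-0.     0.    -0.004]
```

View pics/g8.png

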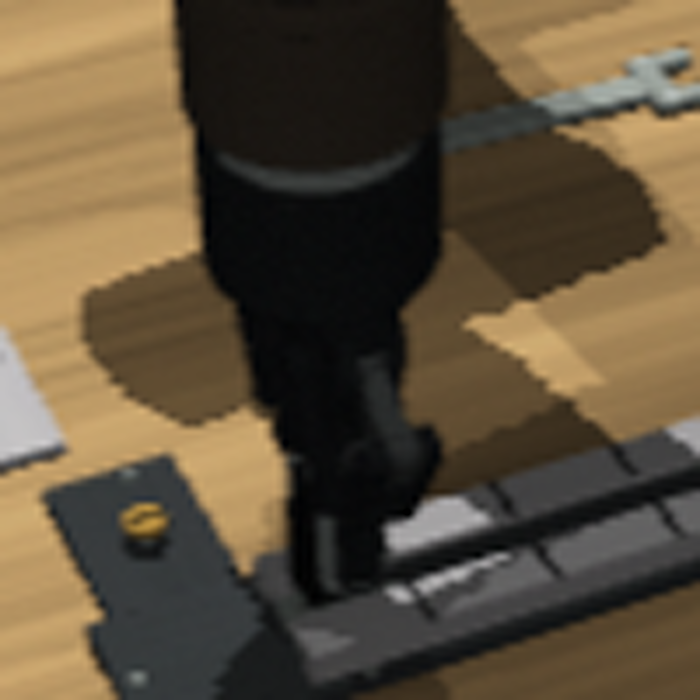

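Request:
apply_moves:
  increments:
    - [[-0.2, 0, 0, 0, 0, 0, -1], [-0.4, 0, 0, 0, 0, 0, -1], [-0.6, 0, 0, 0, 0, 0, -1], [-0.8, 0, 0, 0, 0, 0, -1], [-0.85, 0, 0, 0, 0, 0, -1]]

```text
clock: 14.6
position: [611.6, 11.2, 106.5]
ee_rot: [0.708, -0.706, 0.0, -0.0]
contact_force: [-0.1, -0.0, -1.1]
gripper_width: 19.0
```

Request:
apply_moves:
  increments:
    - [[-0.2, 0, 0, 0, 0, 0, -1], [-0.4, 0, 0, 0, 0, 0, -1], [-0.6, 0, 0, 0, 0, 0, -1], [-0.75, 0, 0, 0, 0, 0, -1], [-0.8, 0, 0, 0, 0, 0, -1], [-0.8, 0, 0, 0, 0, 0, -1]]

```text
clock: 15.2
position: [611.4, 89.7, 106.4]
ee_rot: [0.708, -0.707, -0.0, 0.0]
contact_force: [-0.1, 1.1, -0.9]
gripper_width: 19.0
```

```bash
python3 go.py 611.3 92 106.5 180.2; python3 - <<'E'
from h import *
S=arm.get_image("scene");crop(S,260,130,100,110,7,"g9.png")
E
```

```text
clk 15.20 pos [611.4  89.7 106.4] yaw -179.90 tilt [-0.0001 -0.0001] F [-0.1  1.1 -0.9] w 19.0 j [ 0.41  0.57 -0.24  0.   -0.76 -0.41]
shift [-0.023  0.001 -0.001] turn [ 0.    -0.    -0.004]
```

View pics/g9.png

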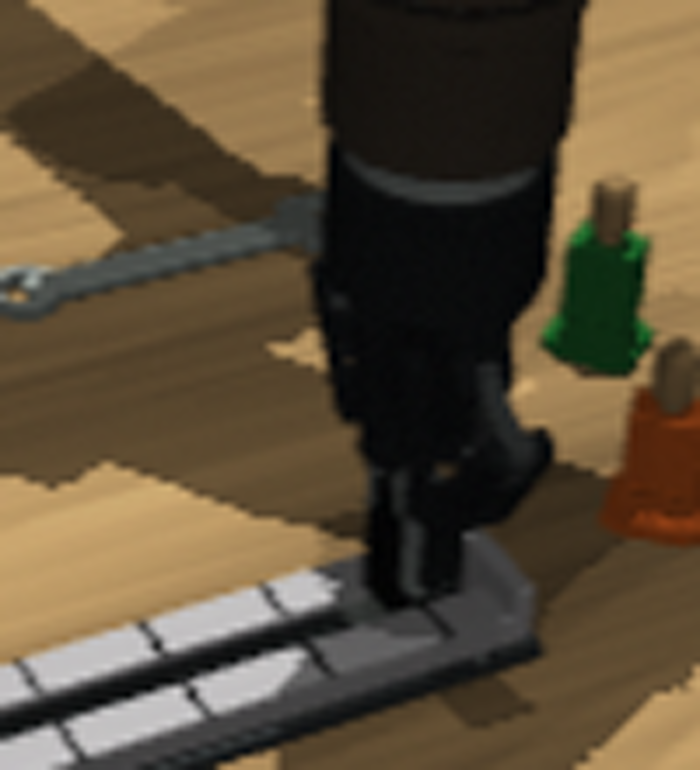

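Request:
apply_moves:
  increments:
    - [[-0.02, 0, 0, 0, 0, 0, -1], [-0.02, 0, 0.006, 0, 0, 0, -1], [-0.02, 0, 0.006, 0, 0, 0, -0.2], [-0.02, 0, 0.006, 0, 0, 0, -0.2], [-0.02, 0, 0.006, 0, 0, 0, -0.2], [-0.02, 0, -0.2, 0, 0, 0, -0.2], [-0.02, 0, -0.6, 0, 0, 0, -0.2], [-0.02, 0, -1, 0, 0, 0, -0.2], [-0.02, 0, -1, 0, 0, 0, -0.2]]

```text
clock: 16.15
position: [614.4, 92.1, 213.4]
ee_rot: [0.708, -0.706, 0.003, -0.006]
contact_force: [0.1, 0.1, 0.1]
gripper_width: 33.9
```

```bash
python3 go.py; python3 - <<'E'
from h import *
S=arm.get_image("scene");T=arm.get_image("top");crop(S,270,150,80,80,8,"g10.png")
np.save("S2.npy",S,allow_pickle=True);np.save("T2.npy",T,allow_pickle=True)
crop(T,160,170,120,80,6,"g11.png")
E
```

```text
clk 16.15 pos [614.4  92.1 213.4] yaw -179.87 tilt [0.0131 0.0034] F [0.1 0.1 0.1] w 33.9 j [ 0.41  0.45 -0.13  0.   -0.98 -0.41]
```

View pics/g10.png

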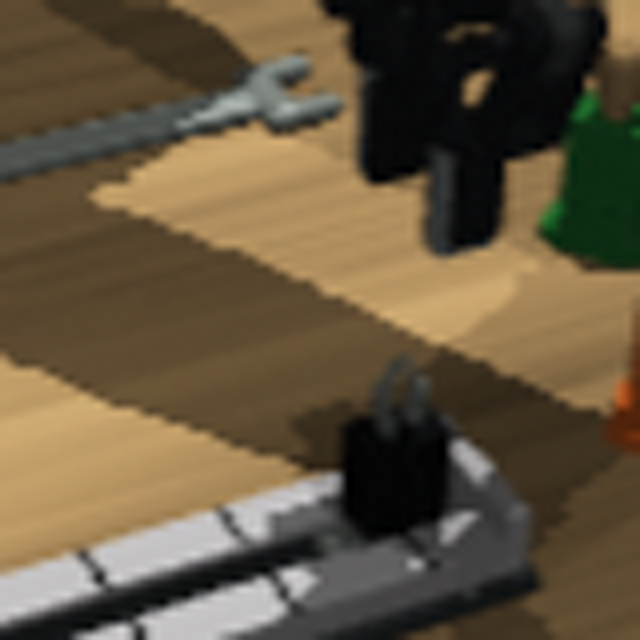

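View pics/g11.png

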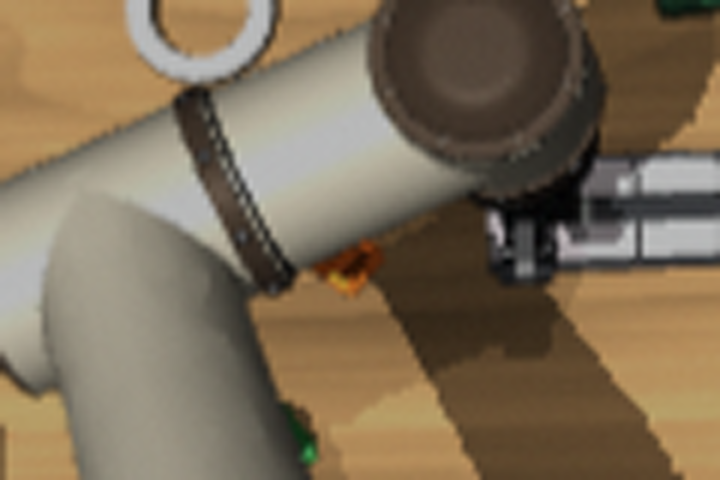

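```bash
python3 - <<'E'
from h import *
S=np.load("S2.npy",allow_pickle=True).item()
for yc in (90,93,96):
    print(yc,px(S,[[621.5,yc-15,22],[621.5,yc+15,22],[601.5,yc-15,58],[601.5,yc+15,58],[619,92.7,19]]).round(1).tolist())
E
```

```text
90 [[314.5, 217.7], [325.0, 214.4], [311.4, 201.9], [322.0, 198.7], [320.2, 216.0]]
93 [[315.6, 217.4], [326.0, 214.1], [312.5, 201.6], [323.1, 198.4], [320.2, 216.0]]
96 [[316.6, 217.0], [327.1, 213.7], [313.6, 201.3], [324.1, 198.1], [320.2, 216.0]]
```

```bash
python3 go.py 568 291 190 160.6; python3 - <<'E'
from h import *
S=np.load("S2.npy",allow_pickle=True).item()
crop(S,335,150,90,60,8,"h1.png")
E
```

```text
clk 16.25 pos [611.6  91.5 207.8] yaw -179.96 tilt [0.0026 0.0015] F [-0.3 -0.3 -0.3] w 34.1 j [ 0.41  0.45 -0.14 -0.   -0.97 -0.41]
shift [-1.995  0.435  0.18 ] turn [-0.005  0.004  0.679]
```

View pics/h1.png

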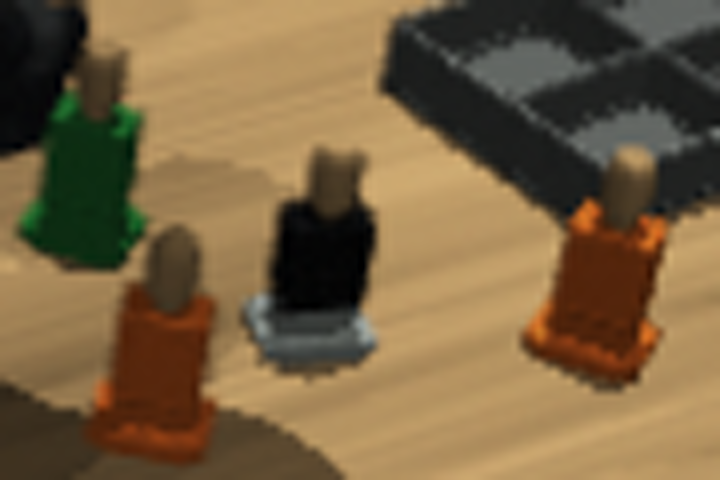

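Request:
apply_moves:
  increments:
    - [[-0.4, 0.1, 0, 0, 0, 0, 0.2], [-0.8, 0.2, 0, 0, 0, 0, 0.2], [-1, 0.22, 0, 0, 0, 0, 0.2], [-1, 0.22, 0, 0, 0, 0, 0.2]]

```text
clock: 16.65
position: [588.3, 193.6, 204.7]
ee_rot: [0.709, -0.706, -0.0, 0.001]
contact_force: [0.3, -0.3, 0.4]
gripper_width: 51.2
```

Request:
apply_moves:
  increments:
    - [[-0.4, 0.1, 0, 0, 0, 0.2, 0.2], [-0.8, 0.2, 0.1, 0, 0, 0.4, 0.2], [-1, 0.22, 0.2, 0, 0, 0.6, 0.2], [-1, 0.22, 0.3, 0, 0, 0.68, 0.2], [-1, 0.22, 0.3, 0, 0, 0.68, 0.2], [-1, 0.22, 0.3, 0, 0, 0.68, 0.2]]

```text
clock: 17.25
position: [567.1, 290.4, 175.5]
ee_rot: [-0.578, 0.816, -0.0, -0.001]
contact_force: [-0.3, 0.7, 0.0]
gripper_width: 51.0
```

```bash
python3 go.py 568 291 100 160.6; python3 - <<'E'
from h import *
S=arm.get_image("scene");T=arm.get_image("top")
crop(S,330,80,100,130,6,"h2.png")
E
```

```text
clk 17.25 pos [567.1 290.4 175.5] yaw 160.59 tilt [-0.0016 -0.0016] F [-0.3  0.7  0. ] w 51.0 j [ 0.73  0.52 -0.12  0.   -0.93 -1.07]
shift [-0.011 -0.007  0.755] turn [ 0.002 -0.004 -0.   ]
```

View pics/h2.png

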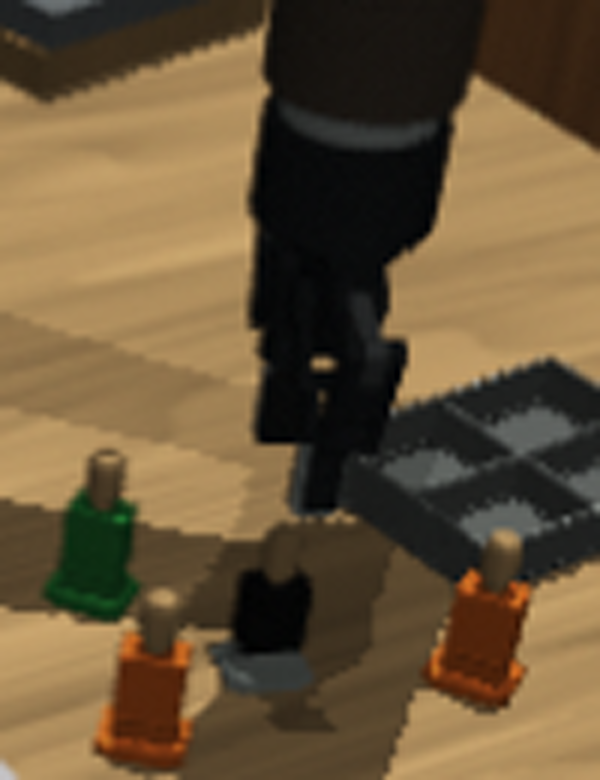

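```bash
python3 - <<'E'
from h import *
S=np.load("S2.npy",allow_pickle=True).item()
q=px(S,[[567.1,290.4,110],[568,291,52],[568,291,34],[568,291,3],[568,291,78]]);print(q.round(1), ((q-[330,80])*6).round(0))
E
```

```text
[[378.5 157.4]
 [375.7 175.5]
 [374.7 180.9]
 [373.1 189.9]
 [377.1 167.6]] [[291. 464.]
 [274. 573.]
 [268. 605.]
 [259. 659.]
 [282. 526.]]
```

Request:
apply_moves:
  increments:
    - [[-0.01, 0, 0.4, 0, 0, 0, 0.2], [-0.01, 0, 0.6, 0, 0, 0, 0.2], [-0.01, 0, 0.74, 0, 0, 0, 0.2], [-0.01, 0, 0.77, 0, 0, 0, 0.2], [-0.01, 0, 0.77, 0, 0, 0, 0.2]]

```text
clock: 17.85
position: [568.0, 292.2, 99.8]
ee_rot: [-0.578, 0.816, -0.0, 0.0]
contact_force: [0.5, 1.0, 0.6]
gripper_width: 51.4
```

```bash
python3 go.py 568 291 98 160.6; python3 - <<'E'
from h import *
S=arm.get_image("scene");crop(S,330,120,90,90,7,"h3.png")
E
```

```text
clk 17.85 pos [568.  292.2  99.8] yaw 160.58 tilt [0.0006 0.0001] F [0.5 1.  0.6] w 51.4 j [ 0.73  0.61 -0.19  0.   -0.78 -1.07]
shift [ 0.011 -0.004  0.018] turn [-0.001  0.001 -0.001]
```

View pics/h3.png

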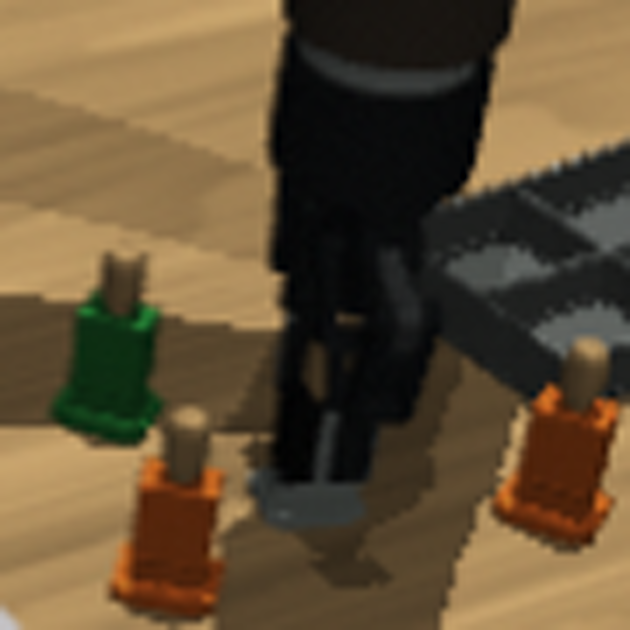

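Fingers straddle the driver block at crop (320,430). Close and lift.

Request:
apply_moves:
  increments:
    - [[0.01, 0, 0.015, 0, 0, 0, 0.2], [0.01, 0, 0.015, 0, 0, 0, -1], [0.01, 0, 0.015, 0, 0, 0, -1], [0.01, 0, 0.015, 0, 0, 0, -1], [0.01, 0, 0.015, 0, 0, 0, -1], [0.01, 0, 0.015, 0, 0, 0, -1]]

```text
clock: 18.5
position: [567.5, 291.6, 98.7]
ee_rot: [-0.578, 0.816, -0.0, 0.001]
contact_force: [-0.2, 0.9, 4.6]
gripper_width: 18.9
```

Request:
apply_moves:
  increments:
    - [[0, 0, -0.2, 0, 0, 0, -1], [0, 0, -0.6, 0, 0, 0, -1], [0, 0, -1, 0, 0, 0, -1], [0, 0, -1, 0, 0, 0, -1], [0, 0, -1, 0, 0, 0, -1]]

```text
clock: 19.0
position: [566.9, 291.3, 198.4]
ee_rot: [-0.577, 0.816, 0.0, 0.001]
contact_force: [-1.4, -0.4, -0.8]
gripper_width: 19.1
```

```bash
python3 go.py 612 -135 190 180.2; python3 - <<'E'
from h import *
S=arm.get_image("scene");crop(S,310,70,120,150,4,"h4.png")
E
```

```text
clk 19.00 pos [566.9 291.3 198.4] yaw 160.54 tilt [0.0004 0.0014] F [-1.4 -0.4 -0.8] w 19.1 j [ 0.73  0.49 -0.1  -0.   -0.98 -1.07]
shift [ 3.87  -1.845  0.078] turn [-0.     0.003 -0.686]
```

View pics/h4.png

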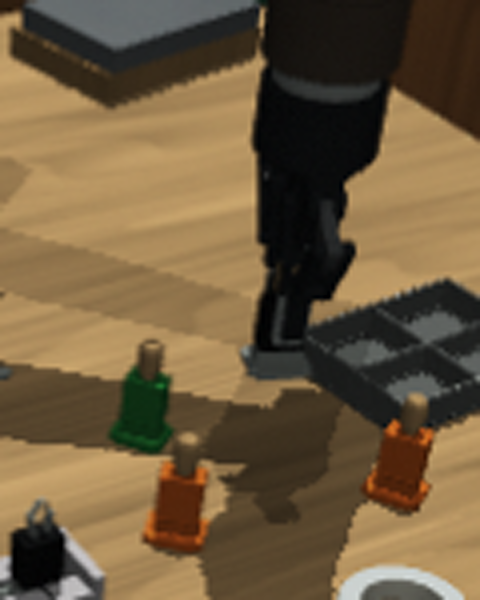

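Request:
apply_moves:
  increments:
    - [[0.3, -0.15, -0.3, 0, 0, 0, -1], [0.6, -0.3, -0.3, 0, 0, 0, -1], [0.97, -0.46, -0.3, 0, 0, 0, -1]]

```text
clock: 19.35
position: [577.9, 184.0, 226.4]
ee_rot: [-0.578, 0.816, 0.0, -0.001]
contact_force: [0.3, -0.2, -1.6]
gripper_width: 19.1
```

Request:
apply_moves:
  increments:
    - [[0.4, -0.2, 0, 0, 0, 0, -1], [0.8, -0.4, 0, 0, 0, 0, -1], [0.97, -0.46, 0, 0, 0, 0, -1]]

```text
clock: 19.65
position: [588.4, 74.3, 225.4]
ee_rot: [-0.576, 0.817, 0.001, -0.003]
contact_force: [-0.3, 0.2, -1.2]
gripper_width: 18.8
```

Request:
apply_moves:
  increments:
    - [[0.4, -0.2, 0, 0, 0, 0, -1], [0.8, -0.4, 0, 0, 0, 0, -1], [0.97, -0.46, 0, 0, 0, 0, -1]]

```text
clock: 19.95
position: [599.9, -31.8, 225.8]
ee_rot: [-0.577, 0.817, 0.001, -0.002]
contact_force: [-0.8, 0.8, -0.7]
gripper_width: 19.0
```

Request:
apply_moves:
  increments:
    - [[0.4, -0.2, 0, 0, 0, -0.2, -1], [0.8, -0.4, 0, 0, 0, -0.4, -1], [0.97, -0.46, 0, 0, 0, -0.6, -1], [0.97, -0.46, 0, 0, 0, -0.69, -1], [0.97, -0.46, 0, 0, 0, -0.69, -1]]

```text
clock: 20.45
position: [611.0, -136.2, 225.8]
ee_rot: [0.709, -0.706, -0.001, 0.001]
contact_force: [-0.3, 0.3, -0.7]
gripper_width: 19.0
```

```bash
python3 go.py 612 -135 145 180.2
```

```text
clk 20.45 pos [ 611.  -136.2  225.8] yaw -179.74 tilt [-0.0038  0.0004] F [-0.3  0.3 -0.7] w 19.0 j [ 0.04  0.45 -0.1  -0.   -1.03 -0.03]
shift [-0.012 -0.014  0.808] turn [0.008 0.001 0.002]
```

Request:
apply_moves:
  increments:
    - [[0, 0, 0.4, 0, 0, 0, -1], [0, 0, 0.8, 0, 0, 0, -1], [0, 0, 1, 0, 0, 0, -1], [0, 0, 1, 0, 0, 0, -1], [0, 0, 1, 0, 0, 0, -1]]

```text
clock: 20.95
position: [612.0, -135.2, 127.7]
ee_rot: [0.71, -0.705, -0.0, 0.0]
contact_force: [0.1, 0.1, -0.0]
gripper_width: 18.8
```

```bash
python3 go.py 611.6 -135 106 180.2
```

```text
clk 20.95 pos [ 612.  -135.2  127.7] yaw -179.61 tilt [-0.0008 -0.0005] F [ 0.1  0.1 -0. ] w 18.8 j [ 0.04  0.56 -0.2   0.   -0.82 -0.03]
shift [-0.002  0.004  0.217] turn [ 0.002 -0.001  0.007]
```

Request:
apply_moves:
  increments:
    - [[0, 0.003, 0.12, 0, 0, 0, -1], [0, 0.003, 0.2, 0, 0, 0, -1], [0, 0.003, 0.21, 0, 0, 0, -1], [0, 0.003, 0.21, 0, 0, 0, -1], [0, 0.003, 0.21, 0, 0, 0, -1]]

```text
clock: 21.45
position: [611.6, -135.8, 107.4]
ee_rot: [0.709, -0.705, 0.0, -0.0]
contact_force: [-0.0, -0.7, -0.2]
gripper_width: 19.3
```

```bash
python3 go.py 611.6 -135 106 180.2; python3 - <<'E'
from h import *
S=arm.get_image("scene");crop(S,190,160,110,100,6,"h5.png")
E
```

```text
clk 21.45 pos [ 611.6 -135.8  107.4] yaw -179.65 tilt [ 0.0009 -0.0001] F [-0.  -0.7 -0.2] w 19.3 j [ 0.04  0.58 -0.21  0.   -0.78 -0.03]
shift [-0.008  0.     0.014] turn [-0.002 -0.     0.005]
```

View pics/h5.png

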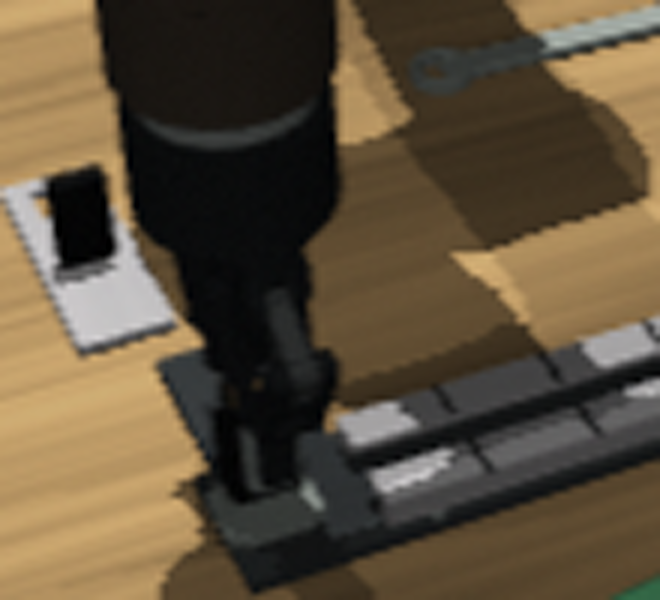

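Request:
apply_moves:
  increments:
    - [[0, 0, 0.012, 0, 0, 0, -1], [-0.1, 0, 0.012, 0, 0, 0, -1], [-0.2, 0, 0.012, 0, 0, 0, -1], [-0.35, 0, 0.012, 0, 0, 0, -1], [-0.55, 0, 0.012, 0, 0, 0, -1], [-0.75, 0, 0.012, 0, 0, 0, -1], [-0.9, 0, 0.012, 0, 0, 0, -1]]

```text
clock: 22.2
position: [610.8, -43.5, 105.8]
ee_rot: [0.71, -0.704, 0.0, -0.0]
contact_force: [-0.5, 1.2, -1.4]
gripper_width: 19.2
```

Request:
apply_moves:
  increments:
    - [[-0.2, 0, 0, 0, 0, 0, -1], [-0.4, 0, 0, 0, 0, 0, -1], [-0.6, 0, 0, 0, 0, 0, -1], [-0.8, 0, 0, 0, 0, 0, -1], [-0.9, 0, 0, 0, 0, 0, -1], [-0.9, 0, 0, 0, 0, 0, -1], [-0.9, 0, 0, 0, 0, 0, -1]]

```text
clock: 22.9
position: [610.1, 44.2, 105.7]
ee_rot: [0.709, -0.705, -0.0, 0.0]
contact_force: [-0.1, 0.8, -1.3]
gripper_width: 18.8
```

```bash
python3 go.py 611.3 44.7 105.5 180.2; python3 - <<'E'
from h import *
S=arm.get_image("scene");crop(S,240,140,110,100,7,"h6.png")
E
```

```text
clk 22.90 pos [610.1  44.2 105.7] yaw -179.64 tilt [-0.0003 -0.0001] F [-0.1  0.8 -1.3] w 18.8 j [ 0.34  0.56 -0.25  0.   -0.75 -0.33]
shift [-0.005 -0.012  0.002] turn [ 0.001 -0.     0.006]
```

View pics/h6.png

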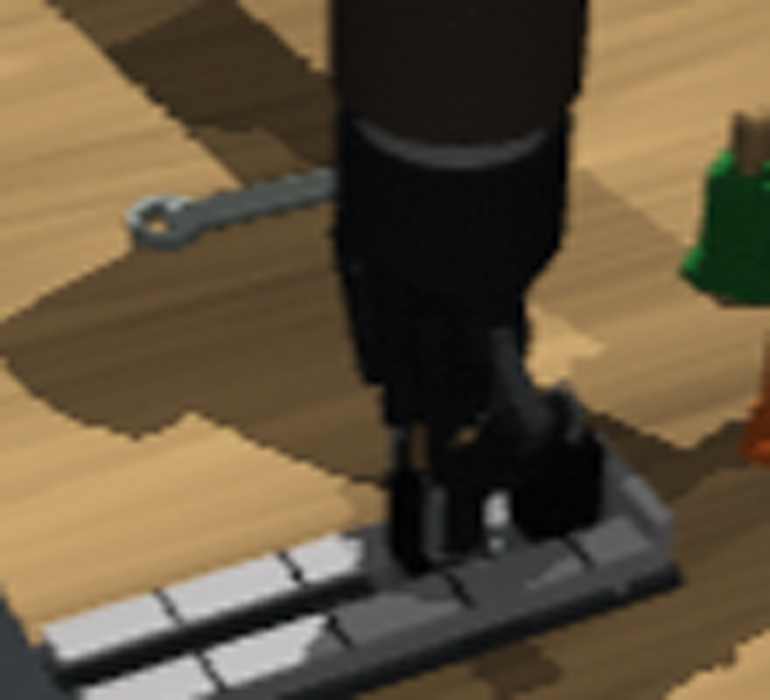

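Request:
apply_moves:
  increments:
    - [[-0.005, -0.01, 0.006, 0, 0, 0, -1], [-0.005, -0.01, 0.006, 0, 0, 0, -0.2], [-0.005, -0.01, 0.006, 0, 0, 0, -0.2], [-0.005, -0.01, 0.006, 0, 0, 0, -0.2], [-0.005, -0.01, -0.2, 0, 0, 0, -0.2], [-0.005, -0.01, -0.6, 0, 0, 0, -0.2], [-0.005, -0.01, -1, 0, 0, 0, -0.2], [-0.005, -0.01, -1, 0, 0, 0, -0.2]]

```text
clock: 23.75
position: [614.4, 45.2, 212.6]
ee_rot: [0.71, -0.705, 0.004, -0.005]
contact_force: [0.8, 0.1, 0.1]
gripper_width: 34.3
```

```bash
python3 go.py 447 -300 210 180; python3 - <<'E'
from h import *
S=arm.get_image("scene");T=arm.get_image("top");crop(S,270,160,80,70,9,"h7.png")
np.save("S3.npy",S,allow_pickle=True);np.save("T3.npy",T,allow_pickle=True)
def cr(p,c,r,w,h,f):
    im=cv2.cvtColor(p["img"],cv2.COLOR_RGB2BGR)[r:r+h,c:c+w]
    return cv2.resize(im,(w*f,h*f),interpolation=cv2.INTER_CUBIC)
a=cr(S,130,190,40,40,10); b=cr(T,352,237,30,30,13)
cv2.imwrite("pics/h8.png",np.hstack([a,np.vstack([b,np.zeros((10,390,3),np.uint8)])]))
E
```

```text
clk 23.75 pos [614.4  45.2 212.6] yaw -179.58 tilt [0.0132 0.0024] F [0.8 0.1 0.1] w 34.3 j [ 0.34  0.44 -0.15  0.   -0.97 -0.33]
shift [ 3.44   1.699 -0.004] turn [-0.026  0.005  0.015]
```

View pics/h7.png

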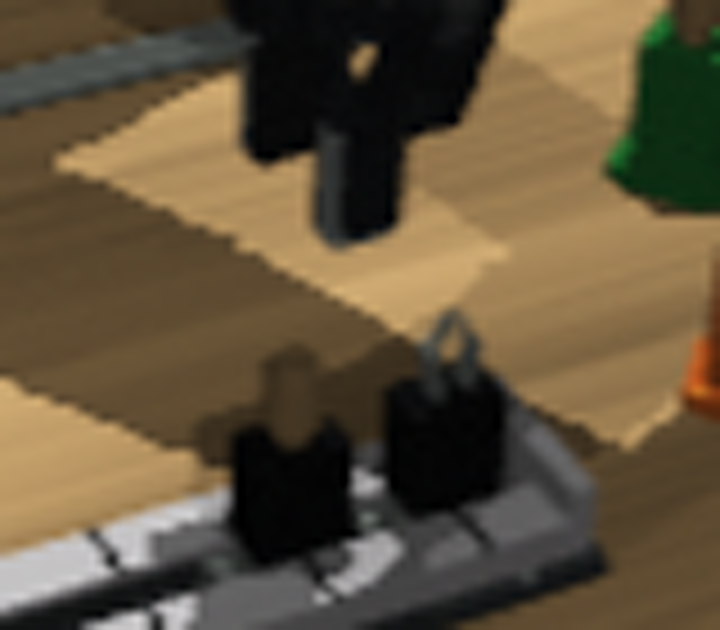

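View pics/h8.png

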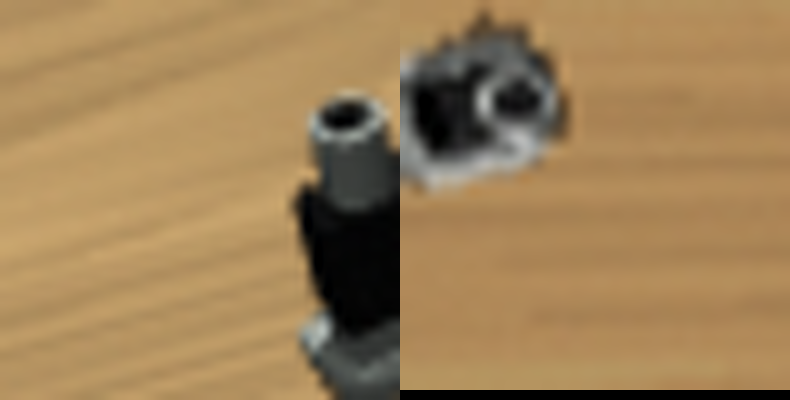

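```bash
python3 - <<'E'
from h import *
S=arm.get_image("scene");T=arm.get_image("top")
np.save("S3.npy",S,allow_pickle=True);np.save("T3.npy",T,allow_pickle=True)
def cr(p,c,r,w,h,f):
    im=cv2.cvtColor(p["img"],cv2.COLOR_RGB2BGR)[r:r+h,c:c+w]
    return cv2.resize(im,(w*f,h*f),interpolation=cv2.INTER_CUBIC)
a=cr(S,145,190,40,40,10); b=cr(T,342,230,30,30,13)
cv2.imwrite("pics/h9.png",np.hstack([a,np.vstack([b,np.zeros((10,390,3),np.uint8)])]))
crop(T,280,180,140,110,5,"h10.png")
E
```

```text
(no output)
```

View pics/h9.png

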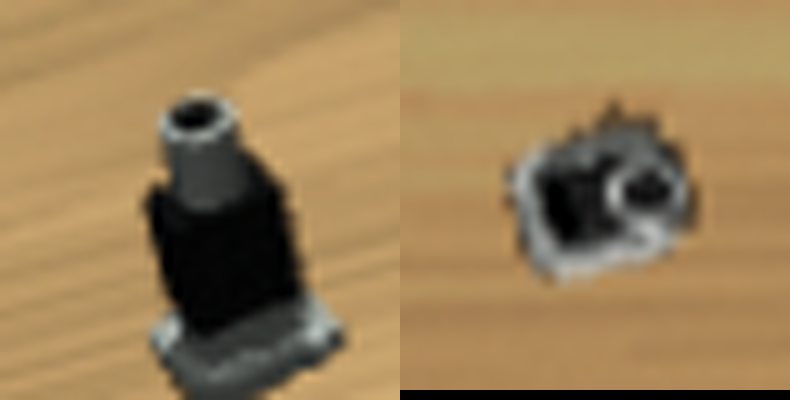

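View pics/h10.png

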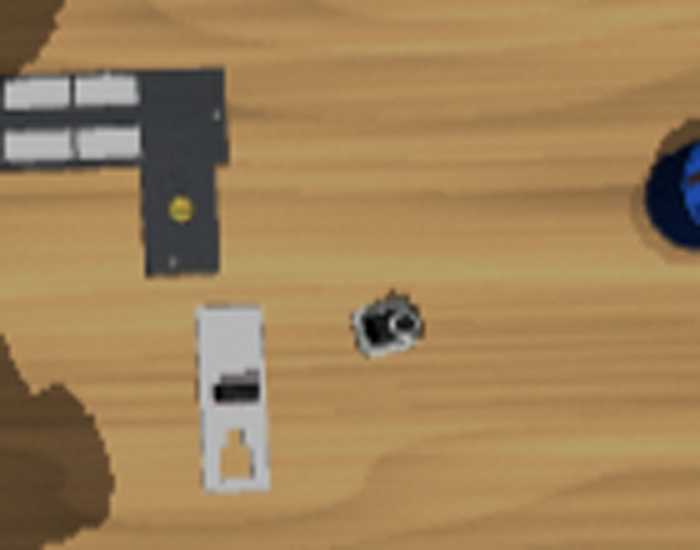

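```bash
python3 - <<'E'
from fitc import *
S=np.load("S3.npy",allow_pickle=True).item();T=np.load("T3.npy",allow_pickle=True).item()
fit([(S,[(-20,-17,0),(-20,17,6),(20,-17,0),(-15,-10,16),(15,-10,16)],ab([(205,397),(151,330),(344,340),(192,335),(302,300)],145,190,10)),
 (T,[(20,17,3),(20,-17,6),(-20,17,3)],ab([(150,277),(112,168),(288,240)],342,230,13))],[480,-270,1.8])
for yc in (41,44,47):
    print(yc,px(S,[[621.3,yc-15,22],[621.3,yc+15,22]]).round(1).tolist())
print("obs drv",270+260/9,160+560/9,270+350/9,160+540/9)
E
```

```text
[0] [ 464.3 -256.5] yaw 102.4 [[-0.4, 1.2], [-1.3, -1.1], [0.4, 0.4], [0.4, 0.3], [0.5, -1.1]]
[1] [ 465.1 -258. ] yaw 105.9 [[-0.2, 0.7], [-0.3, -0.6], [0.6, -0.0]]
[0, 1] [ 464.7 -257.4] yaw 105.1 [[-0.2, 1.5], [-1.7, -0.6], [0.2, 0.3], [0.4, 0.6], [0.2, -1.1], [-0.5, 0.8], [-0.5, -0.6], [0.3, 0.2]]
41 [[297.0, 223.2], [307.8, 219.8]]
44 [[298.1, 222.8], [308.8, 219.4]]
47 [[299.1, 222.5], [309.9, 219.1]]
obs drv 298.8888888888889 222.22222222222223 308.8888888888889 220.0
```

Request:
apply_moves:
  increments:
    - [[0.4, 0.2, 0, 0, 0, 0, 0.2], [0.8, 0.4, 0, 0, 0, 0, 0.2], [1, 0.49, 0, 0, 0, 0, 0.2]]

```text
clock: 24.25
position: [560.3, -57.7, 203.8]
ee_rot: [0.709, -0.706, -0.002, 0.002]
contact_force: [0.9, 0.1, -0.4]
gripper_width: 51.2
```

Request:
apply_moves:
  increments:
    - [[0.4, 0.2, 0, 0, 0, 0, 0.2], [0.8, 0.4, 0, 0, 0, 0, 0.2], [1, 0.49, 0, 0, 0, 0, 0.2]]

```text
clock: 24.55
position: [511.8, -158.0, 204.1]
ee_rot: [0.708, -0.706, -0.002, 0.001]
contact_force: [0.6, 0.4, 0.3]
gripper_width: 51.5
```

Request:
apply_moves:
  increments:
    - [[0.4, 0.2, 0, 0, 0, -0.2, 0.2], [0.8, 0.4, 0.1, 0, 0, -0.4, 0.2], [1, 0.49, 0.2, 0, 0, -0.54, 0.2], [1, 0.49, 0.3, 0, 0, -0.54, 0.2], [1, 0.49, 0.3, 0, 0, -0.54, 0.2], [1, 0.49, 0.3, 0, 0, -0.54, 0.2]]

```text
clock: 25.15
position: [466.3, -255.6, 175.0]
ee_rot: [0.798, -0.603, -0.001, 0.0]
contact_force: [0.1, -0.2, 0.2]
gripper_width: 51.2
```

```bash
python3 go.py 464.7 -257.4 98 195.1; python3 - <<'E'
from h import *
S=arm.get_image("scene");crop(S,120,130,100,120,6,"i1.png")
print(((px(S,[[464.7,-257.4,110],[464.7,-257.4,52]])-[120,130])*6).round())
E
```

```text
clk 25.15 pos [ 466.3 -255.6  175. ] yaw -164.16 tilt [-0.0016  0.0002] F [ 0.1 -0.2  0.2] w 51.2 j [-0.2   0.36 -0.39  0.   -0.82  0.47]
shift [0.014 0.019 0.77 ] turn [0.003 0.001 0.026]
[[244. 354.]
 [270. 468.]]
```

View pics/i1.png

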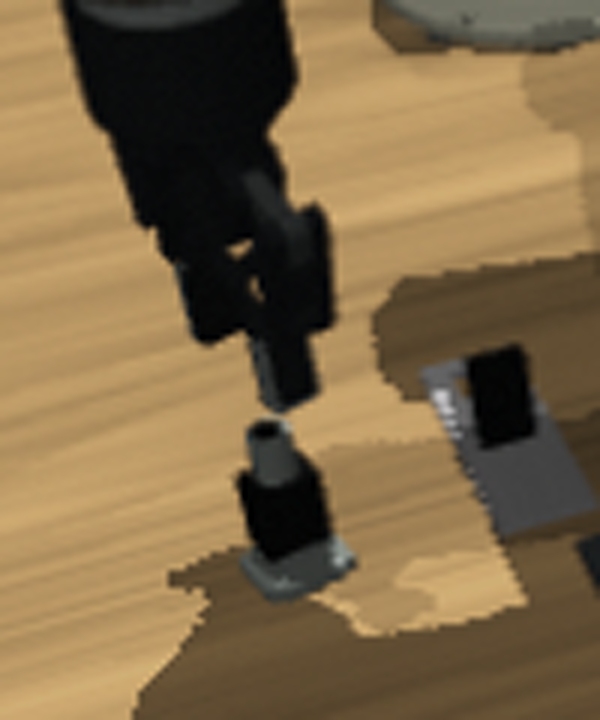

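Request:
apply_moves:
  increments:
    - [[0.01, 0.015, 0.4, 0, 0, 0.02, 0.2], [0.01, 0.015, 0.6, 0, 0, 0.02, 0.2], [0.01, 0.015, 0.74, 0, 0, 0.02, 0.2], [0.01, 0.015, 0.78, 0, 0, 0.02, 0.2], [0.01, 0.015, 0.78, 0, 0, 0.02, 0.2]]

```text
clock: 25.7
position: [465.5, -256.9, 97.7]
ee_rot: [0.795, -0.607, -0.0, 0.0]
contact_force: [-0.2, 0.7, 1.1]
gripper_width: 51.1
```

```bash
python3 go.py 465 -256.5 98 195.1; python3 - <<'E'
from h import *
S=arm.get_image("scene");crop(S,120,150,90,100,7,"i2.png")
E
```

```text
clk 25.70 pos [ 465.5 -256.9   97.7] yaw -164.68 tilt [-0.0003 -0.0001] F [-0.2  0.7  1.1] w 51.1 j [-0.2   0.47 -0.46  0.   -0.63  0.47]
shift [-0.005  0.004 -0.003] turn [ 0.001 -0.     0.008]
```

View pics/i2.png

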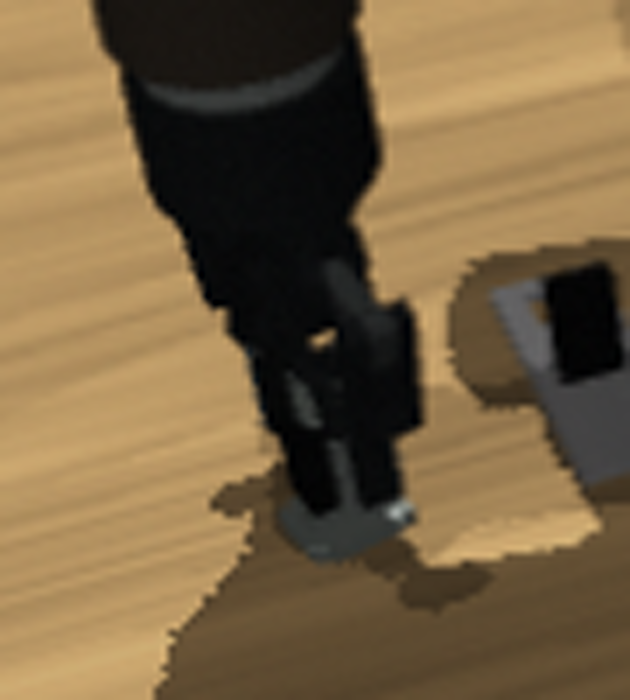

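Request:
apply_moves:
  increments:
    - [[0, 0, 0, 0, 0, 0, -1], [0, 0, 0, 0, 0, 0, -1], [0, 0, 0, 0, 0, 0, -1], [0, 0, 0, 0, 0, 0, -1], [0, 0, 0, 0, 0, 0, -1]]

```text
clock: 26.25
position: [465.7, -257.7, 98.8]
ee_rot: [0.795, -0.607, 0.001, -0.0]
contact_force: [-0.2, 1.5, 5.7]
gripper_width: 18.6
```

```bash
python3 go.py 612 -160 170 180.2; python3 - <<'E'
from h import *
S=arm.get_image("scene");crop(S,120,150,90,100,7,"i3.png")
E
```

```text
clk 26.25 pos [ 465.7 -257.7   98.8] yaw -164.74 tilt [ 0.0022 -0.0007] F [-0.2  1.5  5.7] w 18.6 j [-0.2   0.47 -0.46  0.   -0.63  0.47]
shift [-0.556 -1.67  -0.709] turn [-0.004 -0.002  0.526]
```

View pics/i3.png

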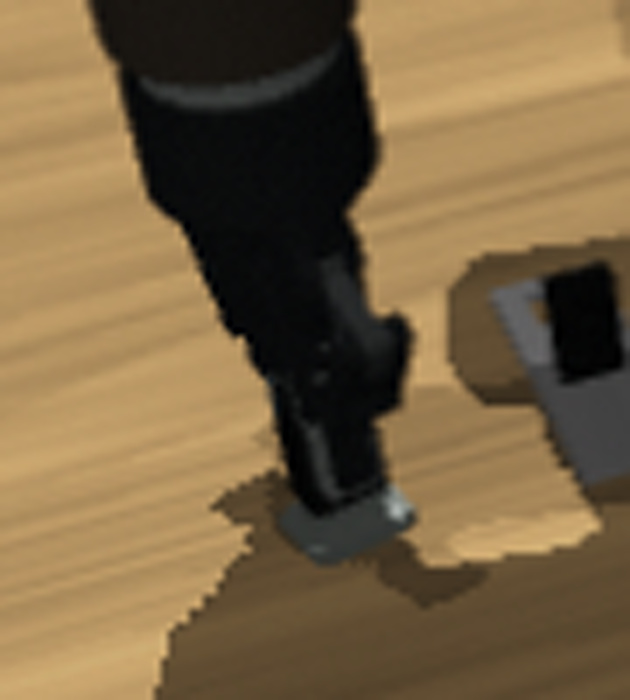

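Request:
apply_moves:
  increments:
    - [[0, 0, -0.3, 0, 0, 0, -1], [-0.05, -0.15, -0.7, 0, 0, 0, -1], [-0.2, -0.6, -0.75, 0, 0, 0, -1], [-0.28, -0.84, -0.75, 0, 0, 0, -1], [-0.28, -0.84, -0.75, 0, 0, 0, -1]]

```text
clock: 26.8
position: [541.1, -206.9, 172.9]
ee_rot: [0.795, -0.606, 0.001, -0.001]
contact_force: [0.5, 0.2, -1.2]
gripper_width: 18.9
```

Request:
apply_moves:
  increments:
    - [[-0.1, -0.4, 0, 0, 0, 0.2, -1], [-0.28, -0.83, 0, 0, 0, 0.4, -1], [-0.28, -0.83, 0, 0, 0, 0.52, -1], [-0.28, -0.83, 0, 0, 0, 0.53, -1], [-0.28, -0.83, 0, 0, 0, 0.53, -1]]

```text
clock: 27.3
position: [610.1, -160.0, 171.9]
ee_rot: [0.708, -0.707, -0.001, 0.001]
contact_force: [-0.3, -0.4, -1.2]
gripper_width: 19.1
```

```bash
python3 go.py 611.6 -135 120 180.2;python3 - <<'E'
from h import *
S=arm.get_image("scene");crop(S,180,130,110,120,6,"i4.png")
E
```

```text
clk 27.30 pos [ 610.1 -160.   171.9] yaw -179.92 tilt [-0.0024  0.0003] F [-0.3 -0.4 -1.2] w 19.1 j [-0.    0.51 -0.14 -0.   -0.92  0.  ]
shift [-0.25  -0.017  0.519] turn [ 0.005  0.001 -0.004]
```

View pics/i4.png

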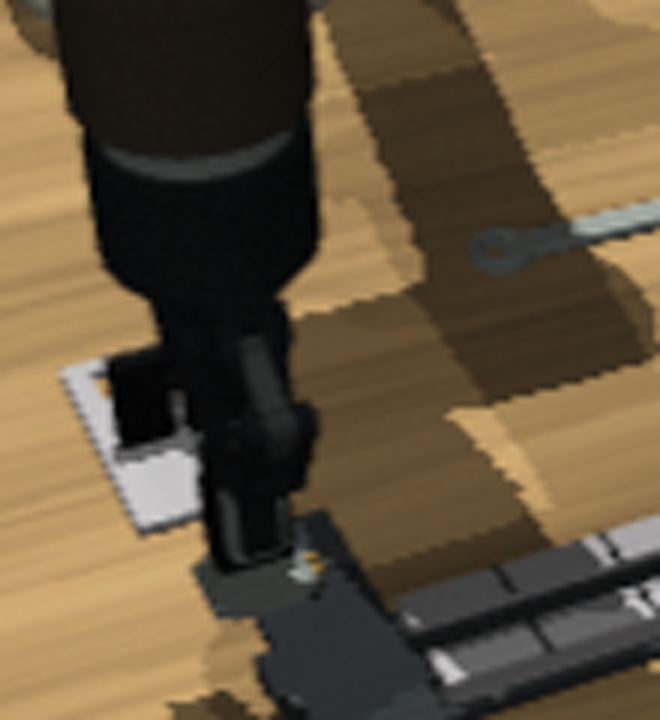

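Request:
apply_moves:
  increments:
    - [[-0.15, -0.01, 0.2, 0, 0, 0, -1], [-0.25, -0.01, 0.45, 0, 0, 0, -1], [-0.25, -0.01, 0.52, 0, 0, 0, -1], [-0.25, -0.01, 0.52, 0, 0, 0, -1], [-0.25, -0.01, 0.52, 0, 0, 0, -1], [-0.25, -0.01, 0.52, 0, 0, 0, -1]]

```text
clock: 27.95
position: [612.9, -135.3, 122.1]
ee_rot: [0.707, -0.707, 0.001, -0.001]
contact_force: [-0.5, 0.2, -1.0]
gripper_width: 19.0
```

```bash
python3 go.py 611.6 -135 105.8 180.2
```

```text
clk 27.95 pos [ 612.9 -135.3  122.1] yaw -179.97 tilt [ 0.0025 -0.0002] F [-0.5  0.2 -1. ] w 19.0 j [ 0.04  0.56 -0.2   0.   -0.81 -0.04]
shift [-0.003  0.014  0.163] turn [-0.005 -0.    -0.006]
```

Request:
apply_moves:
  increments:
    - [[0, 0.01, 0.1, 0, 0, 0, -1], [0, 0.01, 0.16, 0, 0, 0, -1], [0, 0.01, 0.16, 0, 0, 0, -1], [0, 0.01, 0.16, 0, 0, 0, -1], [0, 0.01, 0.16, 0, 0, 0, -1], [0, 0.01, 0.16, 0, 0, 0, -1]]

```text
clock: 28.55
position: [611.4, -134.7, 104.9]
ee_rot: [0.708, -0.707, 0.0, -0.0]
contact_force: [-1.2, -0.8, 2.8]
gripper_width: 19.0
```

```bash
python3 go.py 611.5 -51.3 105.8 180.2
```

```text
clk 28.55 pos [ 611.4 -134.7  104.9] yaw -179.93 tilt [ 0.0002 -0.0002] F [-1.2 -0.8  2.8] w 19.0 j [ 0.04  0.58 -0.22  0.   -0.77 -0.04]
shift [-0.834 -0.002 -0.009] turn [-0.    -0.    -0.005]
```

Request:
apply_moves:
  increments:
    - [[0, 0, -0.01, 0, 0, 0, -1], [-0.1, 0, -0.01, 0, 0, 0, -1], [-0.2, 0, -0.01, 0, 0, 0, -1], [-0.35, 0, -0.01, 0, 0, 0, -1], [-0.5, 0, -0.01, 0, 0, 0, -1], [-0.7, 0, -0.01, 0, 0, 0, -1], [-0.84, 0, -0.01, 0, 0, 0, -1], [-0.84, 0, -0.01, 0, 0, 0, -1], [-0.84, 0, -0.01, 0, 0, 0, -1]]

```text
clock: 29.45
position: [611.2, -49.8, 105.7]
ee_rot: [0.708, -0.706, -0.0, 0.0]
contact_force: [-0.2, -0.1, -1.5]
gripper_width: 19.3
```

```bash
python3 go.py 611.5 -51.3 105.8 180.2;python3 - <<'E'
from h import *
S=arm.get_image("scene");crop(S,200,150,110,110,6,"i5.png")
E
```

```text
clk 29.45 pos [611.2 -49.8 105.7] yaw -179.87 tilt [-0.0001 -0.0001] F [-0.2 -0.1 -1.5] w 19.3 j [ 0.18  0.57 -0.25  0.   -0.76 -0.18]
shift [ 0.015 -0.003 -0.001] turn [ 0.    -0.    -0.002]
```

View pics/i5.png

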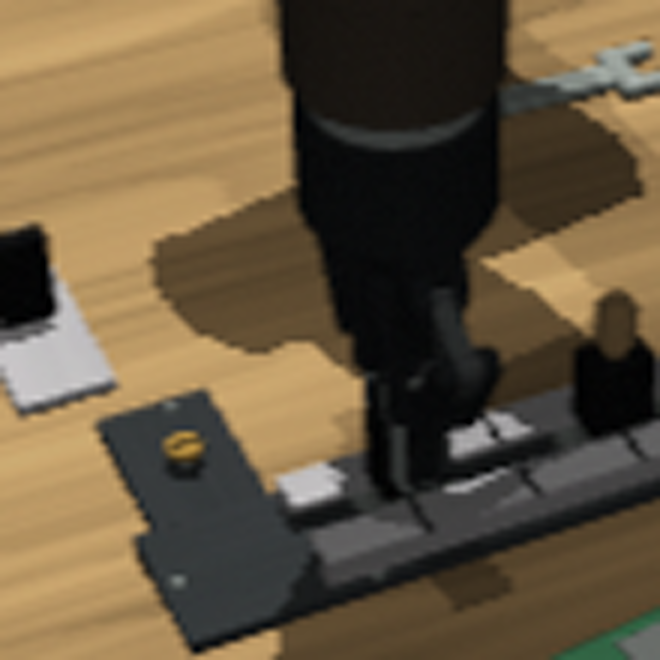

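Request:
apply_moves:
  increments:
    - [[0.01, 0, 0, 0, 0, 0, -1], [0.01, 0, 0.006, 0, 0, 0, -1], [0.01, 0, 0.006, 0, 0, 0, -0.2], [0.01, 0, 0.006, 0, 0, 0, -0.2], [0.01, 0, 0.006, 0, 0, 0, -0.2], [0.01, 0, -0.3, 0, 0, 0, -0.2], [0.01, 0, -0.7, 0, 0, 0, -0.2], [0.01, 0, -1, 0, 0, 0, -0.2], [0.01, 0, -1, 0, 0, 0, -0.2]]

```text
clock: 30.4
position: [613.7, -51.5, 211.4]
ee_rot: [0.708, -0.706, 0.004, -0.004]
contact_force: [-0.2, -0.2, 0.0]
gripper_width: 33.9
```

Request:
apply_moves:
  increments:
    - [[0.2, 0.4, 0, 0, 0, 0, -0.2], [0.5, 0.9, 0, 0, 0, 0, -0.2], [0.5, 0.9, 0, 0, 0, 0, -0.2]]

```text
clock: 30.7
position: [516.1, -103.3, 204.7]
ee_rot: [-0.706, 0.708, 0.002, -0.002]
contact_force: [1.1, -0.0, -0.1]
gripper_width: 34.3
```

Request:
apply_moves:
  increments:
    - [[0.2, 0.4, 0, 0, 0, 0, -0.2], [0.5, 0.9, 0, 0, 0, 0, -0.2], [0.5, 0.9, 0, 0, 0, 0, -0.2]]

```text
clock: 31.0
position: [426.5, -152.9, 204.9]
ee_rot: [-0.706, 0.708, 0.002, -0.001]
contact_force: [0.3, -0.0, -0.5]
gripper_width: 34.2
```

```bash
python3 go.py 424 -151.8 190 180.35;python3 - <<'E'
from h import *
S=arm.get_image("scene");T=arm.get_image("top");np.save("S4.npy",S,allow_pickle=True);np.save("T4.npy",T,allow_pickle=True)
crop(S,215,180,130,70,6,"i6.png");crop(T,235,180,95,60,8,"i7.png");crop(S,170,170,80,80,7,"i8.png")
E
```

```text
clk 31.00 pos [ 426.5 -152.9  204.9] yaw 179.87 tilt [-0.0042  0.001 ] F [ 0.3 -0.  -0.5] w 34.2 j [ 0.02  0.2  -0.54 -0.   -0.84 -0.02]
shift [-0.011  0.025  0.149] turn [ 0.008  0.002 -0.017]
```

View pics/i6.png

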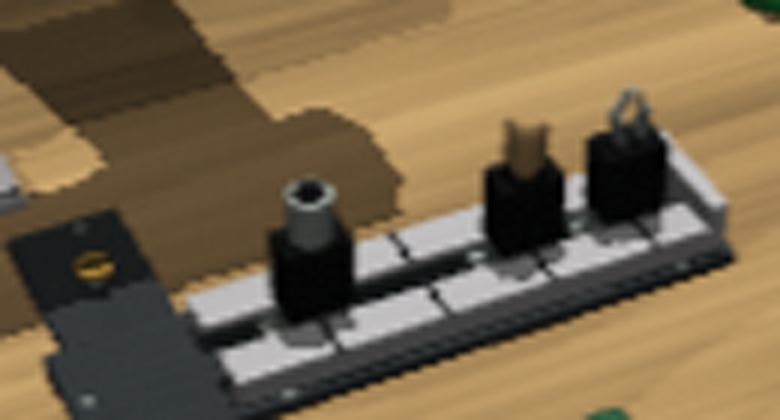

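View pics/i7.png

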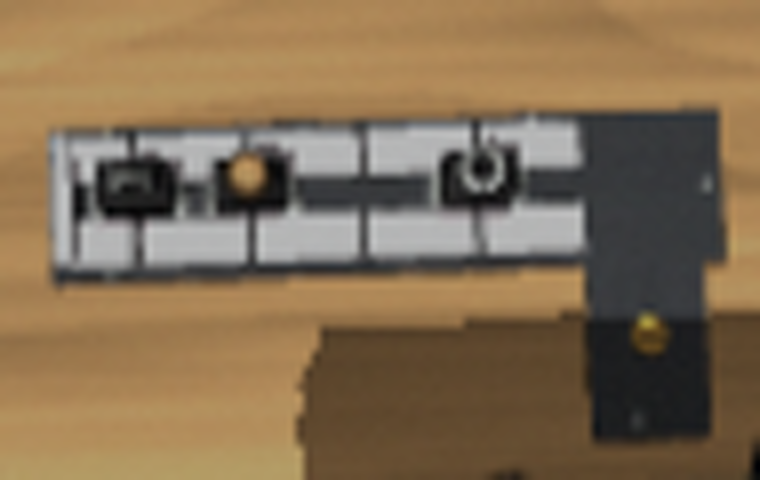

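View pics/i8.png

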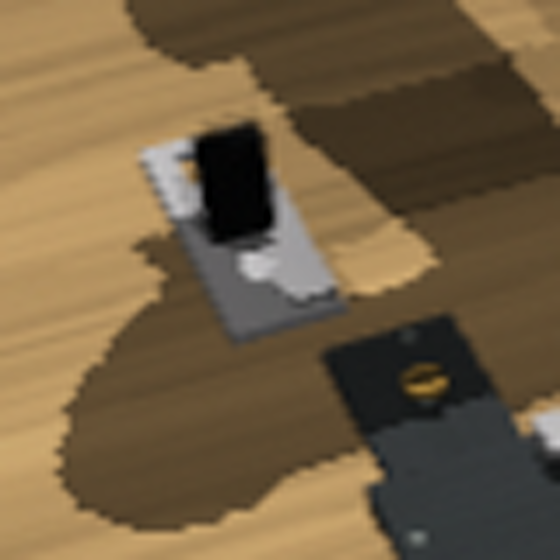

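Request:
apply_moves:
  increments:
    - [[-0.01, 0.02, 0.3, 0, 0, -0.017, -0.2], [-0.01, 0.02, 0.6, 0, 0, -0.017, -0.2], [-0.01, 0.02, 0.6, 0, 0, -0.017, -0.2], [-0.01, 0.02, 0.6, 0, 0, -0.017, -0.2], [-0.01, 0.02, 0.6, 0, 0, -0.017, -0.2]]

```text
clock: 31.6
position: [431.0, -150.6, 146.9]
ee_rot: [0.711, -0.703, 0.001, -0.001]
contact_force: [0.5, 0.9, -0.4]
gripper_width: 34.4
```

```bash
python3 go.py 424 -151.8 91 180.34;python3 - <<'E'
from h import *
S=arm.get_image("scene");crop(S,160,110,90,120,6,"j1.png")
E
```

```text
clk 31.60 pos [ 431.  -150.6  146.9] yaw -179.40 tilt [ 0.0027 -0.0004] F [ 0.5  0.9 -0.4] w 34.4 j [ 0.02  0.29 -0.6   0.   -0.67 -0.01]
shift [0.011 0.072 0.558] turn [-0.005 -0.001  0.009]
```

View pics/j1.png

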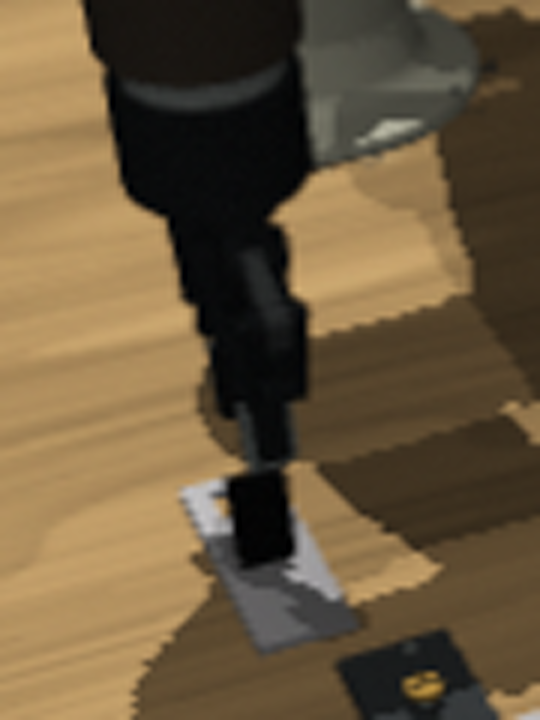

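Request:
apply_moves:
  increments:
    - [[0.01, 0.06, 0, 0, 0, 0.01, -0.2], [0.01, 0.06, 0.2, 0, 0, 0.01, -0.2], [0.01, 0.06, 0.4, 0, 0, 0.01, -0.2], [0.01, 0.06, 0.45, 0, 0, 0.01, -0.2], [0.01, 0.06, 0.45, 0, 0, 0.01, -0.2], [0.01, 0.06, 0.45, 0, 0, 0.01, -0.2]]

```text
clock: 32.25
position: [423.8, -151.9, 101.5]
ee_rot: [0.709, -0.705, 0.001, -0.0]
contact_force: [0.0, -0.9, 0.1]
gripper_width: 34.0
```

```bash
python3 go.py 424 -151.8 90.5 180.34
```

```text
clk 32.25 pos [ 423.8 -151.9  101.5] yaw -179.73 tilt [ 0.0015 -0.0002] F [ 0.  -0.9  0.1] w 34.0 j [ 0.02  0.37 -0.66  0.   -0.54 -0.01]
shift [-0.001 -0.002  0.11 ] turn [-0.003 -0.    -0.002]
```

Request:
apply_moves:
  increments:
    - [[0, 0, 0.08, 0, 0, 0, -0.2], [0, 0, 0.11, 0, 0, 0, -0.2], [0, 0, 0.11, 0, 0, 0, -1], [0, 0, 0.11, 0, 0, 0, -1], [0, 0, 0.11, 0, 0, 0, -1], [0, 0, 0.11, 0, 0, 0, -1], [0, 0, 0.11, 0, 0, 0, -1]]

```text
clock: 32.95
position: [423.3, -151.8, 89.7]
ee_rot: [0.709, -0.706, 0.0, -0.0]
contact_force: [-0.2, 0.3, 0.2]
gripper_width: 10.9
```

```bash
python3 go.py 424 -151.8 89.5 180.34
```

```text
clk 32.95 pos [ 423.3 -151.8   89.7] yaw -179.74 tilt [0. 0.] F [-0.2  0.3  0.2] w 10.9 j [ 0.02  0.39 -0.67 -0.   -0.51 -0.01]
shift [ 0.    -0.007  0.002] turn [-0.     0.    -0.003]
```

Request:
apply_moves:
  increments:
    - [[0, 0, -0.2, 0, 0, 0, -1], [0, 0, -0.6, 0, 0, 0, -1], [-0.05, -0.3, -0.6, 0, 0, 0, -1], [-0.15, -0.7, -0.6, 0, 0, 0, -1], [-0.15, -0.85, -0.6, 0, 0, 0, -1], [-0.15, -0.85, -0.6, 0, 0, 0, -1]]

```text
clock: 33.55
position: [510.3, -136.1, 149.5]
ee_rot: [0.709, -0.705, 0.001, -0.001]
contact_force: [-0.4, 0.7, -1.9]
gripper_width: 10.8
```

Request:
apply_moves:
  increments:
    - [[-0.05, -0.3, 0, 0, 0, 0, -1], [-0.15, -0.7, 0, 0, 0, 0, -1], [-0.16, -0.85, 0, 0, 0, 0, -1], [-0.16, -0.85, 0, 0, 0, 0, -1], [-0.16, -0.85, 0, 0, 0, 0, -1]]

```text
clock: 34.05
position: [591.6, -120.1, 148.8]
ee_rot: [0.708, -0.706, -0.001, 0.001]
contact_force: [-0.8, 1.0, -1.3]
gripper_width: 11.5
```

```bash
python3 go.py 593.7 -120.9 120 180.35; python3 - <<'E'
from h import *
S=arm.get_image("scene");T=arm.get_image("top");crop(S,190,140,100,110,6,"j2.png");crop(T,270,180,70,70,8,"j3.png")
E
```

```text
clk 34.05 pos [ 591.6 -120.1  148.8] yaw -179.79 tilt [-0.0031  0.0004] F [-0.8  1.  -1.3] w 11.5 j [ 0.07  0.5  -0.24 -0.   -0.84 -0.06]
shift [ 0.008 -0.022  0.287] turn [ 0.006  0.001 -0.005]
```

View pics/j2.png

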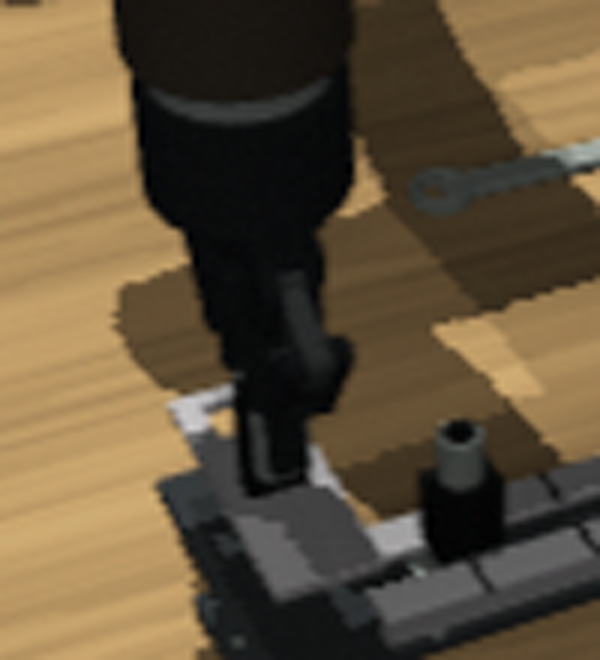

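Request:
apply_moves:
  increments:
    - [[0.008, -0.015, 0.15, 0, 0, 0, -1], [0.008, -0.015, 0.28, 0, 0, 0, -1], [0.008, -0.015, 0.28, 0, 0, 0, -1], [0.008, -0.015, 0.28, 0, 0, 0, -1], [0.008, -0.015, 0.28, 0, 0, 0, -1], [0.008, -0.015, 0.28, 0, 0, 0, -1]]

```text
clock: 34.75
position: [595.0, -120.9, 122.2]
ee_rot: [0.709, -0.705, 0.0, -0.0]
contact_force: [-0.3, 0.4, -1.0]
gripper_width: 11.4
```

```bash
python3 go.py 593.8 -120.9 95.6 180.34; python3 - <<'E'
from h import *
S=arm.get_image("scene");crop(S,200,170,70,70,9,"j4.png")
E
```

```text
clk 34.75 pos [ 595.  -120.9  122.2] yaw -179.74 tilt [ 0.001 -0.   ] F [-0.3  0.4 -1. ] w 11.4 j [ 0.07  0.54 -0.25  0.   -0.78 -0.06]
shift [0.    0.012 0.266] turn [-0.002 -0.    -0.003]
```

View pics/j4.png

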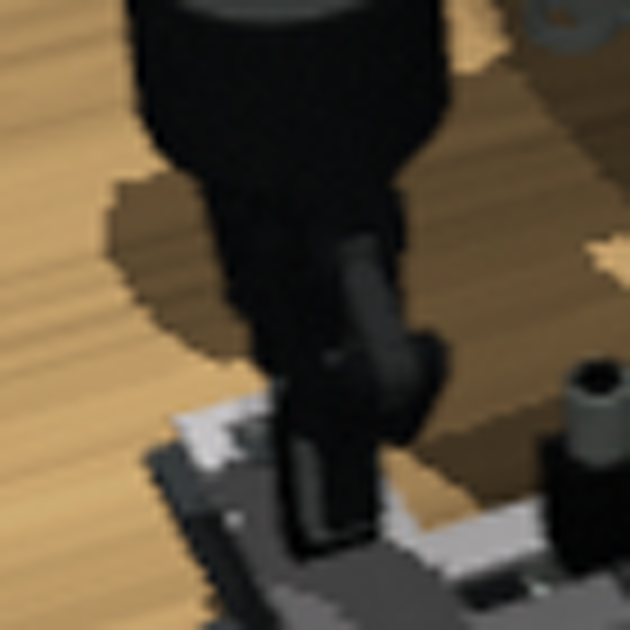

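Request:
apply_moves:
  increments:
    - [[0, 0.01, 0.05, 0, 0, 0, -1], [0, 0.01, 0.1, 0, 0, 0, -1], [0, 0.01, 0.14, 0, 0, 0, -1], [0, 0.01, 0.14, 0, 0, 0, -1], [0, 0.01, 0.14, 0, 0, 0, -1]]

```text
clock: 35.3
position: [593.7, -120.9, 107.5]
ee_rot: [0.709, -0.705, -0.0, 0.0]
contact_force: [0.2, 0.4, -1.4]
gripper_width: 11.1
```

```bash
python3 go.py 593.9 -120.9 95.6 180.34
```

```text
clk 35.30 pos [ 593.7 -120.9  107.5] yaw -179.74 tilt [-0.0004 -0.0001] F [ 0.2  0.4 -1.4] w 11.1 j [ 0.07  0.55 -0.27  0.   -0.75 -0.06]
shift [ 0.    -0.002  0.119] turn [ 0.001 -0.    -0.003]
```

Request:
apply_moves:
  increments:
    - [[0, 0, 0.04, 0, 0, 0, -1], [0, 0, 0.08, 0, 0, 0, -1], [0, 0, 0.11, 0, 0, 0, -1], [0, 0, 0.12, 0, 0, 0, -1], [0, 0, 0.12, 0, 0, 0, -1], [0, 0, 0.12, 0, 0, 0, -1]]

```text
clock: 35.9
position: [593.6, -120.8, 95.8]
ee_rot: [0.709, -0.705, -0.0, 0.0]
contact_force: [-2.1, 0.5, 0.2]
gripper_width: 11.5
```

```bash
python3 go.py 576 -120.9 95.6 180.34; python3 - <<'E'
from h import *
S=arm.get_image("scene");crop(S,200,170,70,90,8,"j5.png")
E
```

```text
clk 35.90 pos [ 593.6 -120.8   95.8] yaw -179.74 tilt [-0.0001 -0.    ] F [-2.1  0.5  0.2] w 11.5 j [ 0.07  0.57 -0.28 -0.   -0.73 -0.06]
shift [-0.     0.176  0.002] turn [ 0.    -0.    -0.003]
```

View pics/j5.png

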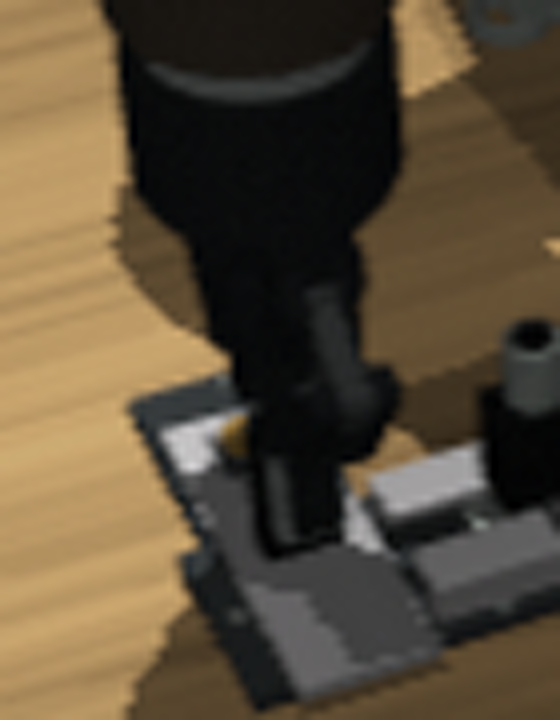

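Down on the base, head through the opening (brass at crop (235,435)). Now pull 18 mm home (+tool y).

Request:
apply_moves:
  increments:
    - [[0, 0.05, 0, 0, 0, 0, -1], [0, 0.1, 0, 0, 0, 0, -1], [0, 0.15, 0, 0, 0, 0, -1], [0, 0.18, 0, 0, 0, 0, -1], [0, 0.18, 0, 0, 0, 0, -1], [0, 0.18, 0, 0, 0, 0, -1]]

```text
clock: 36.55
position: [574.9, -121.0, 95.8]
ee_rot: [0.709, -0.706, -0.001, 0.001]
contact_force: [-2.7, 0.7, 3.0]
gripper_width: 11.3
```

```bash
python3 go.py 576 -120.9 95.6 180.34
```

```text
clk 36.55 pos [ 574.9 -121.    95.8] yaw -179.75 tilt [-0.0019  0.    ] F [-2.7  0.7  3. ] w 11.3 j [ 0.07  0.55 -0.32 -0.   -0.7  -0.06]
shift [-0.    -0.011  0.002] turn [ 0.004  0.    -0.003]
```

Request:
apply_moves:
  increments:
    - [[0, 0, 0, 0, 0, 0, -0.4], [0, 0, 0, 0, 0, 0, -0.4], [0, 0, 0, 0, 0, 0, -0.4], [0, 0, -0.2, 0, 0, 0, -0.4], [0, 0, -0.6, 0, 0, 0, -0.4], [0, 0, -1, 0, 0, 0, -0.4], [0, 0, -1, 0, 0, 0, -0.4]]

```text
clock: 37.25
position: [579.0, -121.1, 202.1]
ee_rot: [0.709, -0.705, 0.005, -0.004]
contact_force: [0.1, -0.6, 0.9]
gripper_width: 25.4
```

Request:
apply_moves:
  increments:
    - [[0.2, 0.4, 0, 0, 0, 0, -0.4], [0.6, 0.8, 0, 0, 0, 0, -0.4], [0.9, 1, 0, 0, 0, 0, -0.4], [0.9, 1, 0, 0, 0, 0, -0.4]]

```text
clock: 37.65
position: [472.8, -213.8, 195.4]
ee_rot: [-0.707, 0.707, 0.001, -0.001]
contact_force: [0.0, 0.8, -0.3]
gripper_width: 25.6
```

Request:
apply_moves:
  increments:
    - [[0.3, 0.2, 0, 0, 0, 0, -0.4], [0.6, 0.3, 0, 0, 0, 0, -0.4], [0.9, 0.3, 0, 0, 0, 0, -0.4], [0.9, 0.3, 0, 0, 0, 0, -0.4]]

```text
clock: 38.05
position: [446.8, -303.9, 195.4]
ee_rot: [0.708, -0.707, 0.001, 0.0]
contact_force: [0.3, 0.2, 0.2]
gripper_width: 25.9
```

```bash
python3 go.py;python3 - <<'E'
from h import *
S=arm.get_image("scene");T=arm.get_image("top");np.save("S5.npy",S,allow_pickle=True);np.save("T5.npy",T,allow_pickle=True)
crop(S,210,180,135,80,5.8,"k1.png");crop(T,235,180,95,65,8,"k2.png");crop(S,0,0,560,420,1.4,"k3.png")
E
```

```text
clk 38.05 pos [ 446.8 -303.9  195.4] yaw -179.92 tilt [ 0.0008 -0.0009] F [0.3 0.2 0.2] w 25.9 j [-0.3   0.35 -0.35  0.   -0.87  0.3 ]
```

View pics/k1.png

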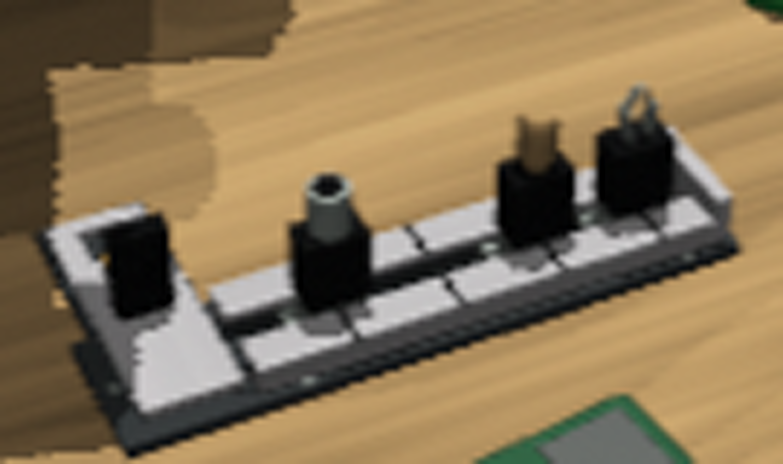

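View pics/k2.png

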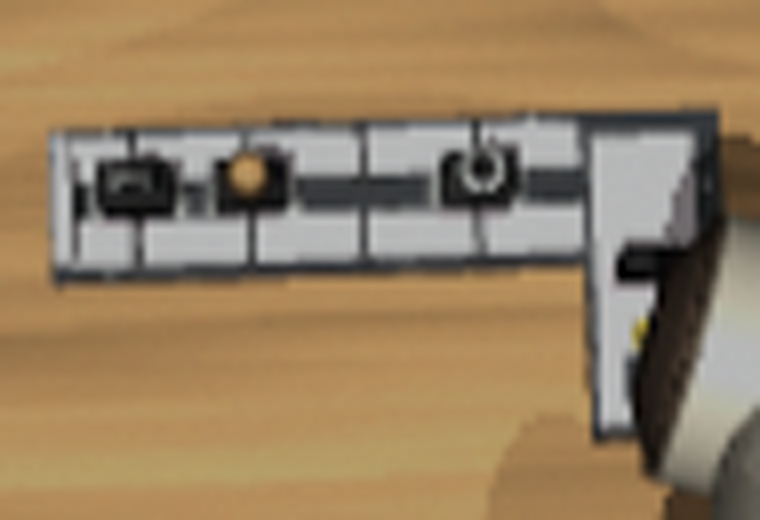

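View pics/k3.png

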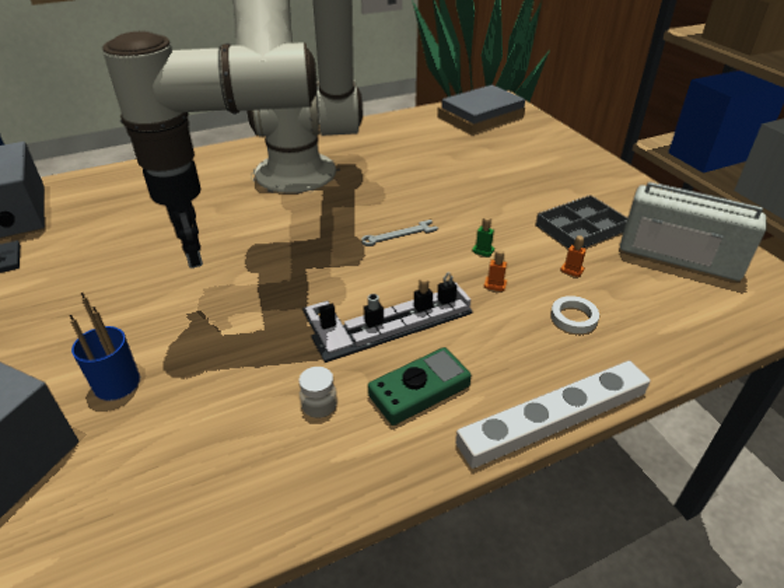

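```bash
python3 -c "
from bench import arm
print(arm.job_done())"
```

```text
the job is handed in; nothing more can be done
None
```

I took the stop plate off and slid the three carriers I could see into the rail: tweezers to mark 1, driver to mark 2, socket to mark 4. I saw no brush carrier, so mark 3 stays empty. The plate is back over the screw and pulled home. I handed the job in at about 38 s, and it gave no verdict.

- **Carriers:** In the last pictures all three stand upright in the track. The socket and driver are within about 2 mm of their marks. The tweezers are about 2 to 3.5 mm short of theirs, and the two cameras differed by 1 to 2 mm on this.
- **Stop plate:** It lies flat and looks as it did at the start, with the grip within about 1 mm of its first locked position. In the final top view the arm partly covered the screw, so I confirmed the lock by the pull distance (18.7 mm) and the scene view. The gripper was clear of everything.
- **What went wrong:**
  - I repeated the plate's push by mistake before lifting it, so it overshot by about 10 mm and tilted a little (12.5 N at most). I moved it back and lifted it freely.
  - The socket carrier was knocked aside during the run, so I found it again before grasping it.
- **Bystanders:** They and the look-alikes appear unmoved.

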